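# Clear the board jig and lock it

## Robot

A 6-joint arm with a two-finger parallel gripper is mounted at the origin on the work surface. World frame = base frame: x ahead of the robot, y to its left, z up, the work surface at z = 0. Lengths are in m, angles in rad, forces in N, time in s.
With the tool pointing down it reaches from about 0.425 to 0.925 m from the base axis. Payload 12.5 kg.
Tool frame: the origin (TCP) lies on the centre line of the jaws, within the pads' length; the fingertips stand 17 mm ahead of it and the grasp point (between the pads) lies 2 mm behind it; z points along the fingers, y is the line along which they close (so a half turn about z gives the same grasp; the last joint's range is limited). The gripper opens to 85 mm and grips with 20 to 120 N. Pads are 22 mm wide; open, the fingers measure 114 mm over their backs; the gripper's body (76 mm by 85 mm) begins 54 mm behind the grasp point. The pads swing forward as they close: fully open they stand 13 mm farther back than shut.
Start: joints at [-1.269, 0.491, 1.559, -0, 1.092, -0.106], TCP at [0.248, -0.574, 0.214] pointing down, gripper open.
Joint ranges: [-3.1, 3.1], [-0.84, 2.19], [0.05, 2.79], [-1.13, 4.28], [0.06, 2.93], [-2.69, 2.69]. Speed limits (rad/s): [2.22, 2.22, 2.79, 3.14, 3.14, 3.14].

## Interface

Orientations are given as a 3x3 rotation matrix whose columns are the frame's x, y, z axes.
In Python, from cell import manip gives the robot as it stands.
- The arm moves only by the tool apply_moves, never from a script. Its argument "plan" is a list of rows, each an object of numbers: "tx", "ty", "tz": the shift along the world's x, y, z in mm; "rx", "ry", "rz": the turn, a rotation vector about the world's x, y, z in rad; "jaw": the finger opening in mm, from 0 to 85.4. In form: [{"tx": .., "ty": .., "tz": .., "rx": .., "ry": .., "rz": .., "jaw": ..}, ...]. A call has 1 to 10 rows; each row shifts and turns the commanded pose from where the row before left it; what a row does not reach is not made up. A row lasts 1/10 s, in which the tool goes at most 50 mm and 8.59 degrees, less where a joint would pass 70% of its speed; a pose out of reach is approached as far as the arm can. A call is refused whole if a number of a shift passes 50 or a number of a turn 0.15, either way. A call with a gripper value outside its range is refused whole. The fingers move at their own pace and stop on an object; the grip force is fixed at half the most. Time passes only in rows, so rows that do not move let the fingers close. It gives the time, the measured TCP pose, the force, the opening and the grip force at its end, in the units of the state.
- manip.sense(): the state, without advancing time (a new reading comes with each control period).
- manip.read_camera(name): name is "side" or "top" or "wrist"; returns a dict with "pixels" (420x560x3 uint8, red, green, blue), "fx", "fy", "cx", "cy" (pixels), "extrinsics" (4x4, takes a point from world to camera coordinates); the wrist camera has in their place "hand_eye" (4x4, takes a point from camera to tool coordinates, whose origin is the TCP and whose axes are the flange's). Camera axes: x right, y up, looking along -z (the intrinsics and any distortion apply to the point x, -y, -z); pixel columns grow to the right and rows downward; lengths in m; the calibration is good to about 2 mm. A picture is of the moment at which its call begins: read the wrist's pose just before it. There is no depth.
- manip.finish_job(): hands the job in; it is judged then, once.
The state is a dict: "t": time; "joint_positions": joint angles; "joint_velocities": joint speeds; "joint_torque": joint torques, N m; "tcp_pos": TCP position; "ee_rot": TCP orientation; "ft_force": force on the tool from outside, world axes, zero at the start; "wrist_torque": the same for the moment, N m; "finger_gap": opening from 0.0 (shut) to 1.0 (fully open); "finger_force": force on a finger pad.
Only numpy, scipy, OpenCV 4.12 (cv2) and the standard library are available. Lean on these libraries where they do the work, as an engineer would, in place of code of your own. Each camera call takes 0.05 s, during which the arm holds its last target. There are 200 camera calls.

## Task

Ready the board jig: first put every heat-sink offcut from its plate and tray into the square scrap bin, then with the scraper block, not your fingers, wipe all the chips off the plate's open end into the jig's catch tray, and stand the scraper upright back on its rubber mat. Then seat the square key from the wooden block in the jig's lock screw, turn it clockwise to its stop, and stand the key fully home in its block again. Anything knocked off the jig must still end up in its bin or tray; leave the solder spool and the jar alone.

Things in the scene. Friction and masses are not known exactly. Their poses are not given: they have to be found in the camera images.
- jig: Board jig fixed to the bench. Origin: at bench level under its plate. The plate's flat top, 45 mm up, spans x -72 to 72, y -100 to 105 mm. Along both sides (x = -77, 77) runs a steel rail 10 mm wide, 6 mm above the plate; both y ends are open. At +y is the catch tray; at -y, flush with the plate, a grey 70 mm square boss (centre x 0, y -136 mm) with the lock screw.
- tray (a point): Middle of the floor of the jig's fixed catch tray, at x 0, y 152 mm of the jig and 4 mm above the bench; axes as the jig's. Inside, the open tray spans x -71 to 71 and y -47 to 47 mm about this point; its -y side is the riser under the plate's end, the other walls are 4 mm thick and 35 mm high, 10 mm lower than the plate.
- recess (a point): Centre of the mouth of the square recess in the captive lock screw, level with the plate, 45 mm above the bench. x and y run parallel to the recess's sides and turn with the screw, z up. Recess 13.5 mm square, 14 mm deep, 1.5 mm chamfer; brass head 44 mm across, flush in the boss. White ticks: one on the head, two on the boss (at jig +y: open, at +x: about locked).
- lock (a joint): Angle of the lock screw in rad: grows clockwise seen from above; 0 = open, stop at 1.20 = locked; it starts between 0 and 0.2. Friction about 0.12 N m; it stays where it is left. The key has about 0.13 rad of play in the recess.
- key: Square key, standing tip-down in the hole of the wooden key block at the start. Origin: centre of the tip's end face; z runs up the shank to the handle. Shank 12 mm square, 40 mm long, its last 4 mm tapering to 8 mm; black handle 26 mm square and 48 mm tall (40 to 88 mm above the tip), same sides as the shank. 0.09 kg, four-fold symmetric.
- key_block: Fixed wooden block 60 x 60 x 50 mm, origin at the centre of its underside, with one square hole 15 mm wide and 45 mm deep in the middle of its top, sides parallel to the block's. The key's handle rests on the block's top, with the tip then 10 mm above the bench.
- scraper: Scraper block: pale wooden bar with a black rubber strip beneath it, 132 mm long (x), 22 mm thick (y; the rubber strip 14 mm thick), 40 mm tall; origin at the centre of its underside. About 0.14 kg. It stands on the rubber mat at the start.
- mat: Rubber mat fixed to the bench, 90 mm (x) by 150 mm (y), 3 mm thick; origin at the centre of its underside. Home of the scraper, which starts with its length roughly along the mat's y.
- scrap_bin: Fixed black open square bin, 140 x 140 mm outside, 70 mm high, walls and floor 4 mm; origin at the centre of its underside. A black parts bin of 100 x 85 x 50 mm with components in it is not this one.
- offcut1: Finned aluminium heat-sink offcut, 26 mm (x) by 36 mm (y) by 34 mm tall, about 60 g, lying on the jig plate at the start; origin at the centre of its underside. Two to four of the four are present.
- offcut2: Finned aluminium heat-sink offcut, 26 mm (x) by 36 mm (y) by 34 mm tall, about 60 g, lying on the jig plate at the start; origin at the centre of its underside. Two to four of the four are present.
- offcut3: Finned aluminium heat-sink offcut, 26 mm (x) by 36 mm (y) by 34 mm tall, about 60 g, lying on the jig plate at the start; origin at the centre of its underside. Two to four of the four are present.
- offcut4: Finned aluminium heat-sink offcut, 26 mm (x) by 36 mm (y) by 34 mm tall, about 60 g, lying in the jig's catch tray at the start; origin at the centre of its underside. Two to four of the four are present.
- chip1: Chip: small flat break-off tab of circuit board, 15 x 12 x 7 mm, 12 g, on the jig plate at the start; origin at the centre of its underside. Three to five of the five are present.
- chip2: Chip: small flat break-off tab of circuit board, 15 x 12 x 7 mm, 12 g, on the jig plate at the start; origin at the centre of its underside. Three to five of the five are present.
- chip3: Chip: small flat break-off tab of circuit board, 15 x 12 x 7 mm, 12 g, on the jig plate at the start; origin at the centre of its underside. Three to five of the five are present.
- chip4: Chip: small flat break-off tab of circuit board, 15 x 12 x 7 mm, 12 g, on the jig plate at the start; origin at the centre of its underside. Three to five of the five are present.
- chip5: Chip: small flat break-off tab of circuit board, 15 x 12 x 7 mm, 12 g, on the jig plate at the start; origin at the centre of its underside. Three to five of the five are present.
- spool: Bystander: solder spool, 60 mm across, 44 mm tall, origin at the centre of its underside; beyond the jig. Leave alone.
- jar: Bystander: small jar, 52 mm across, 60 mm tall, origin at the centre of its underside; beyond the jig. Leave alone.
There are look-alikes about, which are no part of the job. Leave any green or red look-alike of the offcut2 alone.

How it is judged:
By the outcome, as a careful person would: the job done as asked, in the order asked, and still so for the second after the job is handed in, with the robot touching nothing.
Of offcut1, offcut2, offcut3, offcut4 only 2 to 4 are there at a start; the rules pass over those that are not, and their reading is None.
Of chip1, chip2, chip3, chip4, chip5 only 3 to 5 are there at a start; the rules pass over those that are not, and their reading is None.
At some moment in a run one of offcut1, offcut2, offcut3 may be knocked a few centimetres aside while the robot is not near it.
It also fails if it takes over 200 s, if anything falls off the work surface, if the arm or the gripper's body presses on something with over 40 N, if the wrist force passes 120 N, or if a joint passes its speed limit or range.

## Working session

There is one attempt and no reset: what is moved stays moved. The work goes in short steps, Python scripts to look and compute and a tool call to move; the robot and the scene stay as the last step left them, time stands still between calls to the robot, and variables do not carry over. Pictures are saved under pics/ and viewed, at most 14 in all, crops included, and the job is handed in when it is done.

Besides the shell and the picture viewer there is one more tool, called after ">>>" as name([rows], argument=value, ...), one row to a line, values as JSON. apply_moves: Moves the arm, as the interface text tells. Its arguments: {"type":"object","properties":{"plan":{"type":"array"}},"required":["plan"]}

```bash
ls; mkdir -p pics
cat > h.py <<'E'
import numpy as np, cv2
from cell import manip
def shot(name,fn=None):
    s=manip.sense(); c=manip.read_camera(name)
    if fn: cv2.imwrite('pics/'+fn,c['pixels'][:,:,::-1])
    if 'extrinsics' in c: E=np.array(c['extrinsics']); T=np.linalg.inv(E)
    else:
        W=np.eye(4); W[:3,:3]=s['ee_rot']; W[:3,3]=s['tcp_pos']; T=W@np.array(c['hand_eye'])
    c['T']=T; return c
def ray(c,u,v):
    K=np.array([[c['fx'],0,c['cx']],[0,c['fy'],c['cy']],[0,0,1.]])
    d=c.get('distortion'); d=np.zeros(5) if d is None else np.array(d,float)
    p=cv2.undistortPoints(np.array([[[u,v]]],float),K,d)[0,0]
    return c['T'][:3,3], c['T'][:3,:3]@np.array([p[0],-p[1],-1.])
def onz(c,u,v,z):
    o,d=ray(c,u,v); return o+d*(z-o[2])/d[2]
def proj(c,P):
    q=np.linalg.inv(c['T'])@np.append(P,1); return np.array([c['cx']+c['fx']*q[0]/-q[2], c['cy']-c['fy']*q[1]/-q[2]])
def two(c1,p1,c2,p2):
    o1,d1=ray(c1,*p1);o2,d2=ray(c2,*p2)
    A=np.stack([d1,-d2],1); t=np.linalg.lstsq(A,o2-o1,rcond=None)[0]
    a=o1+t[0]*d1;b=o2+t[1]*d2; return (a+b)/2,np.linalg.norm(a-b)
E
python3 - <<'E'
from h import *
for n in ('top','side','wrist'):
    c=shot(n,n+'0.png'); print(n,[k for k in c if k!='pixels'],c['fx'],c['fy'],c['cx'],c['cy'],c.get('distortion')); print(c['T'].round(3))
print(manip.sense())
E
```

```text
pics
top ['fx', 'fy', 'cx', 'cy', 'extrinsics', 'T'] 389.96381235951907 389.96381235951907 281.34765149149786 208.92288958464226 None
[[ 0.007  0.982 -0.186  0.382]
 [-1.     0.012  0.028  0.004]
 [ 0.029  0.186  0.982  0.898]
 [ 0.     0.     0.     1.   ]]
side ['fx', 'fy', 'cx', 'cy', 'extrinsics', 'T'] 451.4453337126903 451.4453337126903 278.8233876179434 206.06132468929323 None
[[ 0.998  0.037 -0.048  0.528]
 [-0.06   0.682 -0.728 -0.708]
 [ 0.006  0.73   0.683  0.733]
 [ 0.     0.     0.     1.   ]]
wrist ['fx', 'fy', 'cx', 'cy', 'hand_eye', 'T'] 344.4628833408947 344.4628833408947 277.8661405652983 212.15999241732962 None
[[ 0.396  0.879  0.268  0.316]
 [-0.918  0.379  0.113 -0.544]
 [-0.002 -0.291  0.957  0.373]
 [ 0.     0.     0.     1.   ]]
{'t': 0.15, 'joint_positions': array([-1.26859269e+00,  4.91414699e-01,  1.55929672e+00,  7.92614020e-06,
        1.09170510e+00, -1.05593750e-01]), 'joint_velocities': array([-4.40205140e-05, -7.34337971e-04, -1.69908770e-03, -5.73845431e-04,
        4.28894692e-04,  1.75200573e-03]), 'joint_torque': array([ 1.27335123e-03, -6.18705654e+01, -2.61690831e+01, -7.75843705e-05,
        3.23297623e-03,  2.36049311e-05]), 'tcp_pos': array([ 0.24784233, -0.57357109,  0.21357035]), 'ee_rot': array([[ 9.17998039e-01,  3.96584850e-01, -2.38488671e-04],
       [ 3.96584911e-01, -9.17997705e-01,  7.88626860e-04],
       [ 9.38254122e-05, -8.18538920e-04, -9.99999661e-01]]), 'ft_force': array([-0.10901885,  0.31161127,  0.27150337]), 'wrist_torque': array([-0.0886559 ,  0.03078742,  0.00081766]), 'finger_force': 0.0, 'finger_gap': 1.0010546329831087}
```

Run:
```python
import cv2
for n in('top','side'):
    i=cv2.imread(f'pics/{n}0.png'); cv2.imwrite(f'pics/{n}0b.png',cv2.resize(i,(800,600),interpolation=cv2.INTER_CUBIC))
```

```text
(no output)
```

View pics/top0b.png

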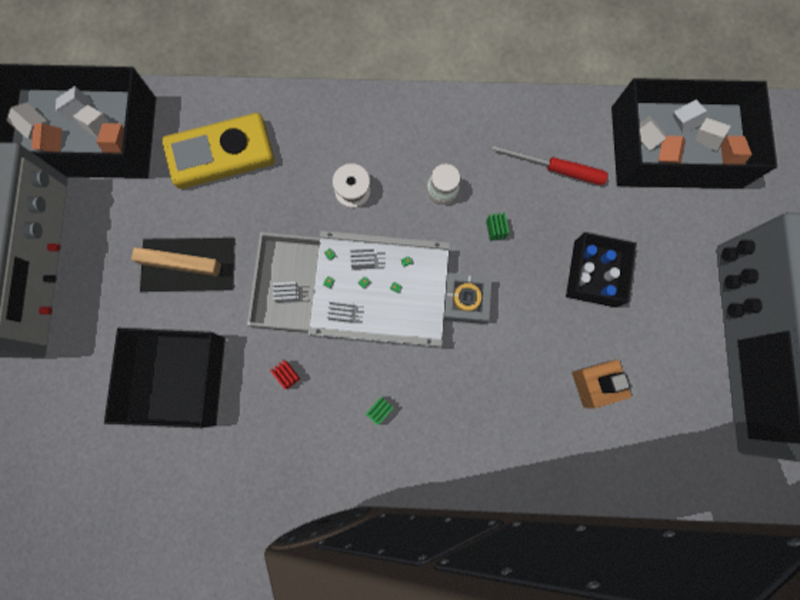

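View pics/side0b.png

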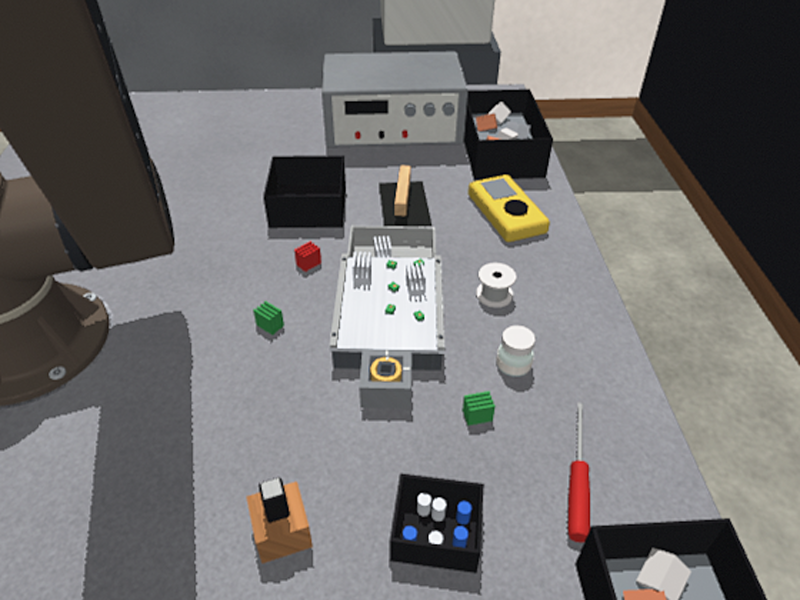

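```bash
cat > seg.py <<'E'
from h import *
def blobs(img,kind,minA=25):
    hsv=cv2.cvtColor(img,cv2.COLOR_RGB2HSV); H,S,V=[hsv[...,i].astype(int) for i in range(3)]
    m={'green':(H>45)&(H<85)&(S>120)&(V>40),'wood':(H>8)&(H<24)&(S>80)&(V>90),'brass':(H>14)&(H<26)&(S>110)&(V>130),
       'white':(S<40)&(V>200),'black':(V<45),'red':((H<6)|(H>174))&(S>140)&(V>90)}[kind].astype(np.uint8)
    n,l,st,ce=cv2.connectedComponentsWithStats(m)
    out=[]
    for i in range(1,n):
        if st[i,4]>=minA:
            cs=cv2.findContours((l==i).astype(np.uint8),cv2.RETR_EXTERNAL,cv2.CHAIN_APPROX_NONE)[0]
            out.append(dict(a=st[i,4],c=ce[i],box=st[i,:4],rect=cv2.minAreaRect(cs[0]),cnt=cs[0]))
    return out
E
python3 - <<'E'
from seg import *
cs={n:shot(n) for n in('top','side')}
np.set_printoptions(precision=4,suppress=True)
Z={'green':.05,'wood':.05,'brass':.045,'white':.045,'black':.03}
for n,c in cs.items():
  for k in Z:
    for b in blobs(c['pixels'],k,15):
        print(n,k,b['a'],b['c'].round(1),'rect',np.round(b['rect'][0],1),np.round(b['rect'][1],1),round(b['rect'][2],1),'w',onz(c,*b['c'],Z[k])[:2])
E
```

```text
top green 219 [348.  158.4] rect [348.  158.2] [16.9 13.7] 78.7 w [ 0.6624 -0.1714]
top green 20 [230.8 177.8] rect [230.4 177.8] [5.4 4.5] 63.4 w [0.6126 0.0937]
top green 18 [283.7 183.3] rect [284.3 182.8] [4.1 5.7] 71.6 w [ 0.6017 -0.025 ]
top green 19 [229.4 197.9] rect [229.5 197.5] [5. 5.] 90.0 w [0.5666 0.0952]
top green 20 [254.  197.8] rect [254.5 197.5] [4.2 5.7] 45.0 w [0.5676 0.0407]
top green 21 [276.8 200.9] rect [276.6 200.8] [5.4 4.5] 26.6 w [ 0.5611 -0.0098]
top green 179 [265.3 287.2] rect [265.2 287.2] [11.4 15.9] 41.6 w [0.373  0.0131]
top wood 333 [32. 96.] rect [32.1 95.8] [20.2 17.4] 4.8 w [0.8    0.5543]
top wood 266 [75.9 95.9] rect [75.8 95.7] [15.5 20.1] 3.4 w [0.8022 0.4552]
top wood 272 [469.9 104. ] rect [469.7 103.6] [16.4 18. ] 4.8 w [ 0.8015 -0.4653]
top wood 336 [514.3 104.5] rect [515.  104.5] [19. 20.] 90.0 w [ 0.8024 -0.5724]
top wood 602 [121.3 181.6] rect [121.1 181.6] [58.4 10.5] 8.1 w [0.6003 0.335 ]
top wood 199 [326.9 207.8] rect [326.5 207.5] [19. 19.] 90.0 w [ 0.547  -0.1212]
top wood 699 [418.7 268.7] rect [421.  268.9] [28.6 34.9] 73.3 
[... 5060 characters left out ...]
.2 10.7] 55.0 w [0.028  0.1823]
side black 19 [ 75.7 185.4] rect [ 76.  185.3] [ 1.  16.3] 77.0 w [0.0973 0.1389]
side black 19 [ 43.2 189.3] rect [ 43.  189.3] [ 1.  16.3] 78.7 w [0.0247 0.1287]
side black 39 [ 27.5 196.3] rect [ 27.9 197.7] [ 9.5 11.4] 71.6 w [-0.0037  0.1055]
side black 176 [ 43.7 211.5] rect [ 44.7 212.8] [36.1 14.1] 45.0 w [0.0498 0.0516]
side black 31 [ 73.  234.5] rect [ 72.9 235.3] [ 2.1 20.9] 17.5 w [ 0.1345 -0.0239]
side black 2791 [305.5 366.6] rect [306.7 365.6] [62.5 61.4] 7.9 w [ 0.5975 -0.349 ]
side black 250 [193.  355.4] rect [193.2 355.4] [15.8 16.5] 72.9 w [ 0.4106 -0.3181]
side black 3891 [467.4 387.6] rect [469. 391.] [ 56. 132.] 90.0 w [ 0.8521 -0.3992]
```

>>> apply_moves([
  {"tx":16,"ty":32,"rz":0.11},
  {"tx":16,"ty":32,"rz":0.11},
  {"tx":16,"ty":32,"rz":0.11},
  {"tx":16,"ty":32,"rz":0.11},
  {"tx":16,"ty":32,"rz":0.11},
  {"tx":16,"ty":32,"rz":0.11},
  {"tx":16,"ty":32,"rz":0.11},
  {"tx":16,"ty":32,"rz":0.11},
  {"tx":16,"ty":32,"rz":0.11},
  {"tx":16,"ty":32,"rz":0.11},
])

```text
validation failed for argument at $.pl...
```

>>> apply_moves([
  {"tx":16,"ty":32,"rz":0.06},
  {"tx":16,"ty":32},
  {"tx":16,"ty":32},
  {"tx":16,"ty":32},
  {"tx":16,"ty":32},
  {"tx":16,"ty":32},
  {"tx":16,"ty":32},
  {"tx":10,"ty":20},
  {"tx":0,"ty":0},
  {"tx":0,"ty":0},
])

```text
validation failed for argument at $.pl...
```

Run:
```python
from seg import *
np.set_printoptions(precision=4,suppress=True)
s=manip.sense();print(s['tcp_pos'],s['ee_rot'],s['joint_positions'])
c=shot('wrist','w1.png'); i=c['pixels'][:,:,::-1]; cv2.imwrite('pics/w1b.png',cv2.resize(i,(800,600),interpolation=cv2.INTER_CUBIC))
print(c['T'])
```

```text
[ 0.2479 -0.5737  0.2137] [[ 0.918   0.3966 -0.0001]
 [ 0.3966 -0.918   0.0004]
 [ 0.0001 -0.0005 -1.    ]] [-1.2686  0.4912  1.5592  0.      1.0917 -0.1056]
[[ 0.3955  0.8786  0.2677  0.3162]
 [-0.9184  0.3788  0.1139 -0.5443]
 [-0.0013 -0.2909  0.9568  0.3734]
 [ 0.      0.      0.      1.    ]]
```

View pics/w1b.png

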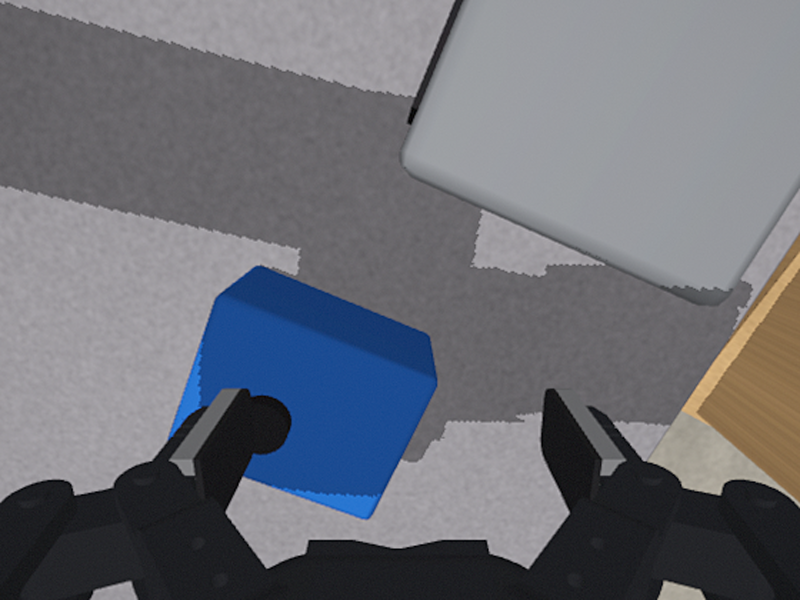

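The picture shows the starting place only: a blue box under the fingers (px 300,400) and a bench instrument, none of it part of the job. The move was refused, so I will write every field in each row.

>>> apply_moves([
  {"tx":0,"ty":0,"tz":30,"rx":0,"ry":0,"rz":0,"jaw":85},
  {"tx":16,"ty":32,"tz":0,"rx":0,"ry":0,"rz":0.11,"jaw":85},
  {"tx":16,"ty":32,"tz":0,"rx":0,"ry":0,"rz":0.11,"jaw":85},
  {"tx":16,"ty":32,"tz":0,"rx":0,"ry":0,"rz":0.11,"jaw":85},
  {"tx":16,"ty":32,"tz":0,"rx":0,"ry":0,"rz":0.11,"jaw":85},
  {"tx":16,"ty":32,"tz":0,"rx":0,"ry":0,"rz":0.11,"jaw":85},
  {"tx":16,"ty":32,"tz":0,"rx":0,"ry":0,"rz":0.11,"jaw":85},
  {"tx":16,"ty":32,"tz":0,"rx":0,"ry":0,"rz":0.11,"jaw":85},
  {"tx":16,"ty":32,"tz":0,"rx":0,"ry":0,"rz":0.11,"jaw":85},
  {"tx":16,"ty":32,"tz":0,"rx":0,"ry":0,"rz":0.11,"jaw":85},
])

```text
t: 1.3
tcp_pos: [0.3923, -0.2844, 0.2442]
ee_rot: [[0.168, 0.986, 0.0], [0.986, -0.168, -0.0], [-0.0, 0.0, -1.0]]
ft_force: [1.3, -0.3, 0.3]
finger_gap: 0.996
finger_force: 0.0
```

>>> apply_moves([
  {"tx":16,"ty":32,"tz":0,"rx":0,"ry":0,"rz":0.11,"jaw":85},
  {"tx":16,"ty":32,"tz":0,"rx":0,"ry":0,"rz":0.06,"jaw":85},
  {"tx":16,"ty":32,"tz":0,"rx":0,"ry":0,"rz":0,"jaw":85},
  {"tx":16,"ty":32,"tz":0,"rx":0,"ry":0,"rz":0,"jaw":85},
  {"tx":16,"ty":32,"tz":0,"rx":0,"ry":0,"rz":0,"jaw":85},
  {"tx":16,"ty":32,"tz":0,"rx":0,"ry":0,"rz":0,"jaw":85},
  {"tx":16,"ty":32,"tz":0,"rx":0,"ry":0,"rz":0,"jaw":85},
  {"tx":16,"ty":32,"tz":0,"rx":0,"ry":0,"rz":0,"jaw":85},
  {"tx":10,"ty":20,"tz":0,"rx":0,"ry":0,"rz":0,"jaw":85},
  {"tx":0,"ty":0,"tz":0,"rx":0,"ry":0,"rz":0,"jaw":85},
])

```text
t: 2.3
tcp_pos: [0.5306, -0.0077, 0.2439]
ee_rot: [[0.0, 1.0, 0.0], [1.0, -0.0, 0.0], [0.0, 0.0, -1.0]]
ft_force: [-0.7, -1.0, 0.3]
finger_gap: 0.992
finger_force: 0.0
```

Run:
```python
from seg import *
np.set_printoptions(precision=4,suppress=True)
s=manip.sense();print(s['tcp_pos'],s['ee_rot'],s['joint_positions'])
c=shot('wrist','w2.png'); i=c['pixels'][:,:,::-1]; cv2.imwrite('pics/w2b.png',cv2.resize(i,(800,600),interpolation=cv2.INTER_CUBIC))
print(c['T'])
```

```text
[ 0.5306 -0.0077  0.2439] [[ 0.0002  1.      0.0002]
 [ 1.     -0.0002  0.0003]
 [ 0.0003  0.0002 -1.    ]] [-0.1391  0.3253  1.7499  0.0003  1.0662 -0.139 ]
[[ 1.      0.0012  0.0007  0.5308]
 [-0.0013  0.9571  0.2898  0.0665]
 [-0.0003 -0.2898  0.9571  0.4035]
 [ 0.      0.      0.      1.    ]]
```

View pics/w2b.png

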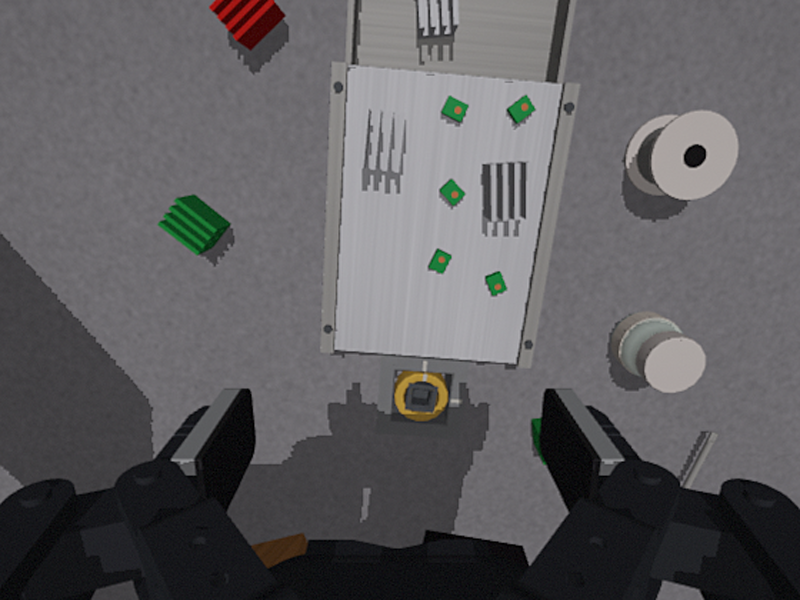

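Wrist view (image up = +y, right = +x): plate with two grey offcuts at (384,150) and (504,197), a third in the tray (437,25), five chips, rail screws (338,87),(569,107),(327,328),(528,344), screw (422,397). Look-alikes to leave: red (248,22), green (195,222) and (540,440). The grey ones are the targets.

>>> apply_moves([
  {"tx":5,"ty":30,"tz":0,"rx":0,"ry":0,"rz":0,"jaw":85},
  {"tx":5,"ty":30,"tz":0,"rx":0,"ry":0,"rz":0,"jaw":85},
  {"tx":5,"ty":20,"tz":0,"rx":0,"ry":0,"rz":0,"jaw":85},
  {"tx":0,"ty":0,"tz":0,"rx":0,"ry":0,"rz":0,"jaw":85},
  {"tx":0,"ty":0,"tz":0,"rx":0,"ry":0,"rz":0,"jaw":85},
])

```text
t: 2.85
tcp_pos: [0.5446, 0.0694, 0.244]
ee_rot: [[0.003, 1.0, -0.0], [1.0, -0.003, -0.0], [-0.0, -0.0, -1.0]]
ft_force: [0.3, -0.3, 0.0]
finger_gap: 0.994
finger_force: 0.0
```

Run:
```python
from seg import *
np.set_printoptions(precision=4,suppress=True)
c=shot('wrist','w3.png'); print(c['T'][:3,3], manip.sense()['tcp_pos'])
i=c['pixels'][:,:,::-1]; cv2.imwrite('pics/w3b.png',cv2.resize(i[0:300,180:480],(800,800),interpolation=cv2.INTER_CUBIC)[:600] if 0 else cv2.resize(i[0:300,140:540],(800,600),interpolation=cv2.INTER_CUBIC))
for b in blobs(c['pixels'],'green',15): print(b['a'],b['c'],onz(c,*b['c'],.052))
```

```text
[0.5451 0.1436 0.4036] [0.5446 0.0692 0.244 ]
141 [301.5887 156.2979] [0.5688 0.0962 0.052 ]
151 [344.894 156.404] [0.6128 0.0959 0.052 ]
132 [300.6136 207.3106] [0.5686 0.0422 0.052 ]
1105 [131.8959 222.2507] [0.3872 0.0262 0.052 ]
124 [293.4597 250.3387] [ 0.5614 -0.0071  0.052 ]
120 [330.45   263.5417] [ 0.6029 -0.0232  0.052 ]
949 [374.8651 356.8767] [ 0.6622 -0.1483  0.052 ]
```

View pics/w3b.png

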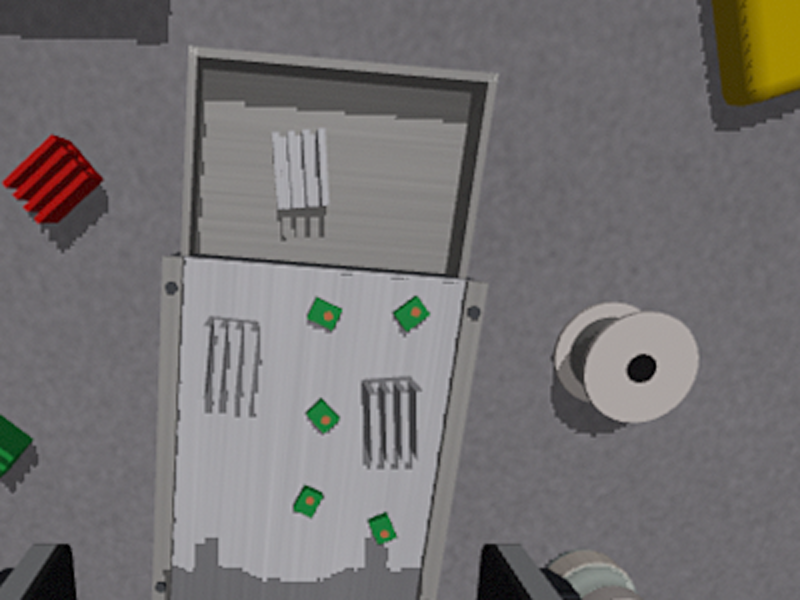

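Crop: tray offcut top centred (301,169), plate offcuts (233,368) and (391,429), rail screws (171,288),(474,313),(161,587); both plate offcuts and the tray one are plain grey, so they're the real targets.

Run:
```python
from seg import *
np.set_printoptions(precision=4,suppress=True)
c3=shot('wrist'); 
c2=dict(c3); T=np.eye(4); T[:3]=[[1,.0012,.0007,.5308],[-.0013,.9571,.2898,.0665],[-.0003,-.2898,.9571,.4035]]; c2['T']=T
def t(n,a,b):
    P,e=two(c2,np.array(a)/1.42857,c3,np.array(b)/2+[140,0]); print(n,P,'gap',round(e,4)); return P
A=t('scr TL',(338,87),(171,288));B=t('scr TR',(569,107),(474,313));C=t('scr BL',(327,328),(161,587))
t('L',(384,143),(233,368));t('R',(505,190),(391,429))
for n,p,z in(('L',(233,368),.079),('R',(391,429),.079),('T',(301,169),.038),('T2',(301,130),.038),('T1',(301,209),.038)): print(n,onz(c3,p[0]/2+140,p[1]/2,z))
D=onz(c2,369.6,240.8,.051)
P=[onz(c3,225.5,144,.051),onz(c3,377,156.5,.051),onz(c3,220.5,293.5,.051),D]; print(np.array(P))
for a,b in((P[2],P[0]),(D,P[1])): d=b-a; print('yaw',np.arctan2(-d[0],d[1]),np.linalg.norm(d))
d=P[1]-P[0]; print('yaw',np.arctan2(d[1],d[0]),np.linalg.norm(d)); print('mid',np.mean(P,0))
# tray corners (outer wall top z .039) and plate edge crop
for p,z in(((192,48),.039),((497,76),.039),((185,257),.045),((465,280),.045)): print(p,onz(c3,p[0]/2+140,p[1]/2,z))
# brass in w2
im=cv2.imread('pics/w2.png')[:,:,::-1]
for b in blobs(im,'brass',60): print('brass',b['a'],b['c'],b['rect'],onz(c2,*b['rect'][0],.045))
```

```text
scr TL [0.4921 0.1087 0.053 ] gap 0.0002
scr TR [0.6441 0.096  0.0563] gap 0.0004
scr BL [ 0.4786 -0.058   0.0567] gap 0.0007
L [0.5233 0.0731 0.0777] gap 0.0014
R [0.5994 0.0447 0.0864] gap 0.0014
L [0.5241 0.0732 0.079 ]
R [0.6013 0.0422 0.079 ]
T [0.5576 0.1654 0.038 ]
T2 [0.5575 0.1834 0.038 ]
T1 [0.5577 0.1464 0.038 ]
[[ 0.4919  0.1085  0.051 ]
 [ 0.6458  0.0952  0.051 ]
 [ 0.4778 -0.0613  0.051 ]
 [ 0.6311 -0.0732  0.051 ]]
yaw -0.08262970274335171 0.17039368205386382
yaw -0.08687119738291212 0.1690254667898243
yaw -0.08610117443322723 0.15446232304700483
mid [0.5616 0.0173 0.051 ]
(192, 48) [0.5055 0.2195 0.039 ]
(497, 76) [0.6513 0.2068 0.039 ]
(185, 257) [0.4988 0.1234 0.045 ]
(465, 280) [0.6416 0.1112 0.045 ]
brass 225 [283.8622 274.16  ] ((285.02880859375, 274.6124572753906), (17.547016143798828, 29.575559616088867), 7.4314093589782715) [ 0.5387 -0.1171  0.045 ]
brass 165 [306.6727 273.6848] ((306.22003173828125, 273.96002197265625), (28.442787170410156, 11.716998100280762), 79.69515228271484) [ 0.563  -0.1163  0.045 ]
```

>>> apply_moves([
  {"tx":-10,"ty":2,"tz":-30,"rx":0,"ry":0,"rz":0,"jaw":50},
  {"tx":-10,"ty":2,"tz":-40,"rx":0,"ry":0,"rz":0,"jaw":50},
  {"tx":0,"ty":0,"tz":-40,"rx":0,"ry":0,"rz":0,"jaw":50},
  {"tx":0,"ty":0,"tz":-35,"rx":0,"ry":0,"rz":0,"jaw":50},
  {"tx":0,"ty":0,"tz":-20,"rx":0,"ry":0,"rz":0,"jaw":50},
  {"tx":0,"ty":0,"tz":-6,"rx":0,"ry":0,"rz":0,"jaw":50},
  {"tx":0,"ty":0,"tz":0,"rx":0,"ry":0,"rz":0,"jaw":15},
  {"tx":0,"ty":0,"tz":0,"rx":0,"ry":0,"rz":0,"jaw":15},
  {"tx":0,"ty":0,"tz":0,"rx":0,"ry":0,"rz":0,"jaw":15},
  {"tx":0,"ty":0,"tz":0,"rx":0,"ry":0,"rz":0,"jaw":15},
])

```text
t: 3.95
tcp_pos: [0.5253, 0.0742, 0.074]
ee_rot: [[0.003, 1.0, 0.002], [1.0, -0.003, 0.0], [0.0, 0.002, -1.0]]
ft_force: [-0.0, 0.5, -0.6]
finger_gap: 0.179
finger_force: 0.0
```

Run:
```python
from seg import *
c=shot('wrist','w4.png'); d=shot('top')
i=cv2.resize(c['pixels'][:300,140:440,::-1],(400,400)); j=cv2.resize(d['pixels'][150:250,170:270,::-1],(400,400),interpolation=cv2.INTER_CUBIC); cv2.imwrite('pics/w4b.png',np.hstack([i,j]))
```

```text
(no output)
```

View pics/w4b.png

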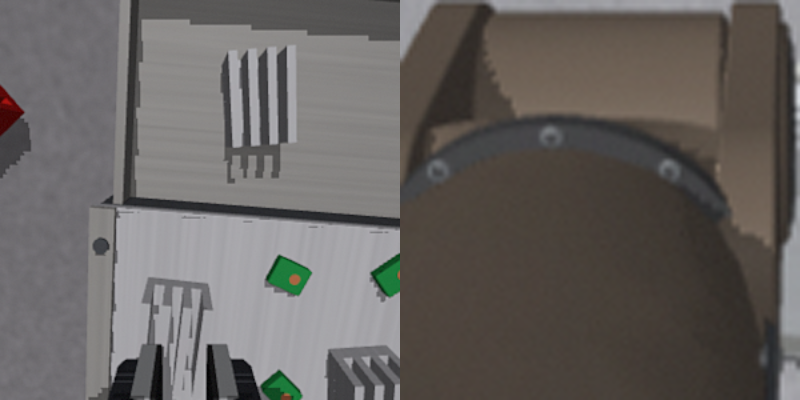

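Run:
```python
from seg import *
np.set_printoptions(precision=1,suppress=True)
c=shot('wrist'); s=manip.sense(); p=s['tcp_pos']; print(p,s['finger_gap'],s['finger_force'])
f=lambda P:(proj(c,np.array(P))-[140,0])*4/3
for dx in(-.0077,.0077):
  for z in(.057,.074): print('finger',dx,z,f([p[0]+dx,p[1]+.011,z]))
for z in (.045,.079):
  for x in(-.013,.013):
    for y in(-.018,.018): print('L',z,x,y,f([.5238+x,.0732+y,z]))
```

```text
[0.5 0.1 0.1] 0.17571868834002602 0.0
finger -0.0077 0.057 [164.4 305.8]
finger -0.0077 0.074 [162.6 321.2]
finger 0.0077 0.057 [202.2 305.6]
finger 0.0077 0.074 [204.  321.1]
L 0.045 -0.013 -0.018 [152.1 359.7]
L 0.045 -0.013 0.018 [150.  283.4]
L 0.045 0.013 -0.018 [209.7 359.5]
L 0.045 0.013 0.018 [210.7 283.1]
L 0.079 -0.013 -0.018 [146.2 399.9]
L 0.079 -0.013 0.018 [143.4 311. ]
L 0.079 0.013 -0.018 [214.6 399.7]
L 0.079 0.013 0.018 [216.1 310.7]
```

The left half shows the offcut where expected (crop px 178,320), with the fingers closed over nothing above it (tips at crop y≈345, where a tip at z 0.057 would be at y≈306). So the tips seem higher than the reading implies; checking from the side before going lower.

Run:
```python
from seg import *
np.set_printoptions(precision=1,suppress=True)
c=shot('side','s4.png'); p=manip.sense()['tcp_pos']
f=lambda P:(proj(c,np.array(P))-[200,130])*5
print('tcp',f(p),'17 below',f(p-[0,0,.017]),'13 above',f(p+[0,0,.013]),'offcut top', f([.524,.055,.079]),'offcut bot',f([.524,.055,.045]))
cv2.imwrite('pics/s4b.png',cv2.resize(c['pixels'][130:250,200:360,::-1],(800,600),interpolation=cv2.INTER_CUBIC))
```

```text
tcp [275.7 263.9] 17 below [276.8 292.4] 13 above [274.8 241.7] offcut top [274.  282.3] offcut bot [276.3 339.1]
```

View pics/s4b.png

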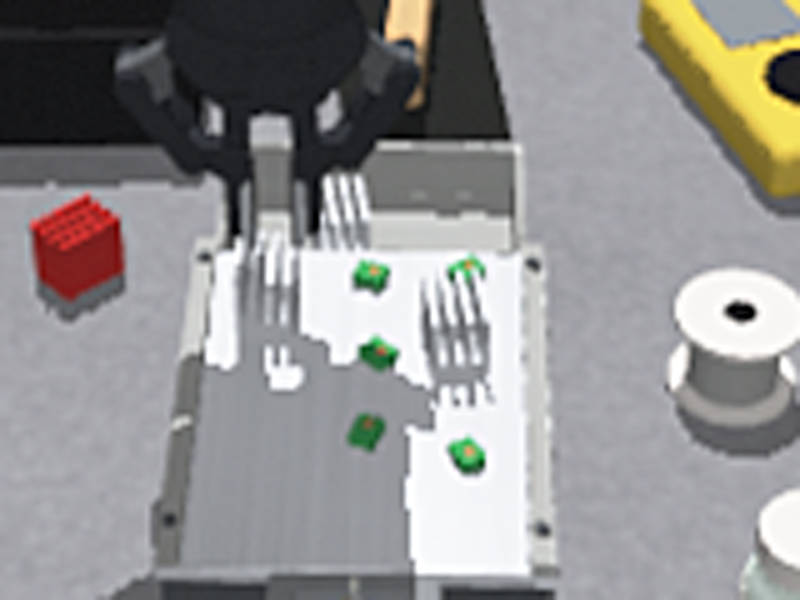

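Side view: the fingertips end at crop y≈240, right where a point 13 mm *behind* the TCP projects (241.7), agreeing with the wrist estimate. So the tips stand ~13 mm behind the reported TCP at this opening (27 mm when open), not 17 ahead. I use the measured offset.

>>> apply_moves([
  {"tx":0,"ty":0,"tz":0,"rx":0,"ry":0,"rz":0,"jaw":52},
  {"tx":0,"ty":0,"tz":0,"rx":0,"ry":0,"rz":0,"jaw":52},
  {"tx":0,"ty":0,"tz":0,"rx":0,"ry":0,"rz":0,"jaw":52},
  {"tx":-1,"ty":0,"tz":-12,"rx":0,"ry":0,"rz":0,"jaw":52},
  {"tx":0,"ty":-1,"tz":-12,"rx":0,"ry":0,"rz":0,"jaw":52},
  {"tx":0,"ty":0,"tz":-8,"rx":0,"ry":0,"rz":0,"jaw":52},
  {"tx":0,"ty":0,"tz":0,"rx":0,"ry":0,"rz":0,"jaw":18},
  {"tx":0,"ty":0,"tz":0,"rx":0,"ry":0,"rz":0,"jaw":18},
  {"tx":0,"ty":0,"tz":0,"rx":0,"ry":0,"rz":0,"jaw":18},
  {"tx":0,"ty":0,"tz":0,"rx":0,"ry":0,"rz":0,"jaw":18},
])

```text
t: 5.15
tcp_pos: [0.5241, 0.0733, 0.0413]
ee_rot: [[0.003, 1.0, 0.001], [1.0, -0.003, 0.0], [0.0, 0.001, -1.0]]
ft_force: [0.2, 0.2, -1.2]
finger_gap: 0.294
finger_force: 57.8
```

Run:
```python
from seg import *
s=manip.sense(); print(s['tcp_pos'],s['finger_gap'],s['finger_force'],s['ft_force'])
c=shot('top')  # scrap bin / scraper / mat / key block measures from earlier pics
```

```text
[0.52406129 0.07327737 0.04130115] 0.29364403540704137 57.75352120399475 [ 0.21778045  0.20657191 -1.18024147]
```

Run:
```python
from seg import *
np.set_printoptions(precision=4,suppress=True)
t=shot('top'); s=shot('side'); 
for n in('top0','side0'):
    im=cv2.imread(f'pics/{n}.png')[:,:,::-1]; c=t if n=='top0' else s
    for b in blobs(im,'black',600):
        ctr=b['c']
        if (n=='top0' and abs(ctr[0]-115)<5) or (n=='side0' and abs(ctr[0]-213.8)<3):
            ap=cv2.approxPolyDP(cv2.convexHull(b['cnt']),3,True)[:,0]
            for p in ap: print(n,p,'z.07',onz(c,*p,.07)[:2],'z0',onz(c,*p,0)[:2])
```

```text
top0 [ 82 230] z.07 [0.489  0.4004] z0 [0.498 0.434]
top0 [156 236] z.07 [0.4779 0.2451] z0 [0.4859 0.2655]
top0 [150 297] z.07 [0.352 0.249] z0 [0.3495 0.2697]
top0 [ 73 295] z.07 [0.3551 0.4051] z0 [0.3529 0.4391]
side0 [240 109] z.07 [0.4899 0.399 ] z0 [0.486  0.5159]
side0 [239 158] z.07 [0.488  0.1733] z0 [0.4839 0.2665]
side0 [188 158] z.07 [0.3649 0.1799] z0 [0.3477 0.2737]
side0 [185 136] z.07 [0.3492 0.2742] z0 [0.3303 0.3779]
side0 [191 110] z.07 [0.3543 0.4006] z0 [0.336  0.5177]
```

>>> apply_moves([
  {"tx":0,"ty":0,"tz":30,"rx":0,"ry":0,"rz":0,"jaw":18},
  {"tx":0,"ty":0,"tz":35,"rx":0,"ry":0,"rz":0,"jaw":18},
  {"tx":-10,"ty":30,"tz":10,"rx":0,"ry":0,"rz":0,"jaw":18},
  {"tx":-20,"ty":35,"tz":0,"rx":0,"ry":0,"rz":0,"jaw":18},
  {"tx":-20,"ty":40,"tz":0,"rx":0,"ry":0,"rz":0,"jaw":18},
  {"tx":-20,"ty":40,"tz":0,"rx":0,"ry":0,"rz":0,"jaw":18},
  {"tx":-20,"ty":40,"tz":0,"rx":0,"ry":0,"rz":0,"jaw":18},
  {"tx":-14,"ty":32,"tz":0,"rx":0,"ry":0,"rz":0,"jaw":18},
  {"tx":0,"ty":10,"tz":0,"rx":0,"ry":0,"rz":0,"jaw":18},
  {"tx":0,"ty":0,"tz":-20,"rx":0,"ry":0,"rz":0,"jaw":18},
])

```text
t: 6.3
tcp_pos: [0.4207, 0.3022, 0.0976]
ee_rot: [[0.0, 1.0, 0.004], [1.0, -0.0, 0.002], [0.002, 0.004, -1.0]]
ft_force: [0.0, -0.8, -0.9]
finger_gap: 0.294
finger_force: 58.0
```

>>> apply_moves([
  {"tx":0,"ty":0,"tz":-40,"rx":0,"ry":0,"rz":0,"jaw":18},
  {"tx":0,"ty":0,"tz":-34,"rx":0,"ry":0,"rz":0,"jaw":18},
  {"tx":0,"ty":0,"tz":0,"rx":0,"ry":0,"rz":0,"jaw":18},
  {"tx":0,"ty":0,"tz":0,"rx":0,"ry":0,"rz":0,"jaw":50},
  {"tx":0,"ty":0,"tz":0,"rx":0,"ry":0,"rz":0,"jaw":50},
  {"tx":0,"ty":0,"tz":10,"rx":0,"ry":0,"rz":0,"jaw":50},
  {"tx":0,"ty":0,"tz":40,"rx":0,"ry":0,"rz":0,"jaw":50},
  {"tx":0,"ty":0,"tz":45,"rx":0,"ry":0,"rz":0,"jaw":50},
  {"tx":35,"ty":-30,"tz":0,"rx":0,"ry":0,"rz":0,"jaw":50},
  {"tx":35,"ty":-35,"tz":0,"rx":0,"ry":0,"rz":0,"jaw":50},
])

```text
t: 7.3
tcp_pos: [0.4912, 0.2357, 0.121]
ee_rot: [[-0.0, 1.0, 0.006], [1.0, 0.0, 0.002], [0.002, 0.006, -1.0]]
ft_force: [1.2, 0.6, 0.5]
finger_gap: 0.582
finger_force: 0.0
```

>>> apply_moves([
  {"tx":35,"ty":-35,"tz":0,"rx":0,"ry":0,"rz":0,"jaw":50},
  {"tx":30,"ty":-35,"tz":0,"rx":0,"ry":0,"rz":0,"jaw":50},
  {"tx":0,"ty":0,"tz":0,"rx":0,"ry":0,"rz":0,"jaw":50},
])

```text
t: 7.6
tcp_pos: [0.5584, 0.1615, 0.1191]
ee_rot: [[0.007, 1.0, 0.004], [1.0, -0.007, 0.0], [0.0, 0.004, -1.0]]
ft_force: [-0.4, 1.2, 0.2]
finger_gap: 0.585
finger_force: 0.0
```

Run:
```python
from seg import *
c=shot('top','t5.png'); d=shot('wrist','w5.png'); print(manip.sense()['tcp_pos'])
a=cv2.resize(c['pixels'][150:310,60:360,::-1],(800,427),interpolation=cv2.INTER_CUBIC); cv2.imwrite('pics/t5b.png',a)
f=lambda P:(proj(c,np.array(P))-[60,150])*800/300
print(f([.524,.073,.079]),f([.6013,.0422,.079]),f([.5576,.1654,.038]))
```

```text
[0.55527458 0.164466   0.1185723 ]
[474.39946649 172.52769197] [515.06361376  79.10982178] [368.98291328 140.18149035]
```

View pics/t5b.png

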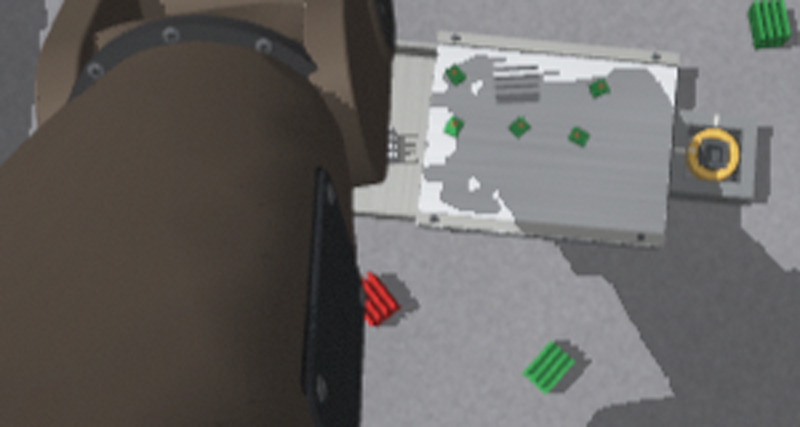

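The first offcut is gone from the plate; the second plate offcut is still at crop (517,80), chips undisturbed.

>>> apply_moves([
  {"tx":2,"ty":1,"tz":-35,"rx":0,"ry":0,"rz":0,"jaw":50},
  {"tx":0,"ty":0,"tz":-40,"rx":0,"ry":0,"rz":0,"jaw":50},
  {"tx":0,"ty":0,"tz":-30,"rx":0,"ry":0,"rz":0,"jaw":50},
  {"tx":0,"ty":0,"tz":-12,"rx":0,"ry":0,"rz":0,"jaw":50},
  {"tx":0,"ty":0,"tz":0,"rx":0,"ry":0,"rz":0,"jaw":18},
  {"tx":0,"ty":0,"tz":0,"rx":0,"ry":0,"rz":0,"jaw":18},
  {"tx":0,"ty":0,"tz":0,"rx":0,"ry":0,"rz":0,"jaw":18},
  {"tx":0,"ty":0,"tz":0,"rx":0,"ry":0,"rz":0,"jaw":18},
])

```text
t: 8.5
tcp_pos: [0.5574, 0.1665, 0.0014]
ee_rot: [[0.003, 1.0, 0.002], [1.0, -0.003, 0.0], [0.0, 0.002, -1.0]]
ft_force: [1.3, -0.0, 5.0]
finger_gap: 0.292
finger_force: 58.5
```

>>> apply_moves([
  {"tx":0,"ty":0,"tz":40,"rx":0,"ry":0,"rz":0,"jaw":18},
  {"tx":0,"ty":0,"tz":40,"rx":0,"ry":0,"rz":0,"jaw":18},
  {"tx":-10,"ty":10,"tz":40,"rx":0,"ry":0,"rz":0,"jaw":18},
  {"tx":-25,"ty":35,"tz":0,"rx":0,"ry":0,"rz":0,"jaw":18},
  {"tx":-25,"ty":35,"tz":0,"rx":0,"ry":0,"rz":0,"jaw":18},
  {"tx":-30,"ty":35,"tz":0,"rx":0,"ry":0,"rz":0,"jaw":18},
  {"tx":-30,"ty":35,"tz":0,"rx":0,"ry":0,"rz":0,"jaw":18},
  {"tx":-17,"ty":27,"tz":0,"rx":0,"ry":0,"rz":0,"jaw":18},
  {"tx":0,"ty":0,"tz":-30,"rx":0,"ry":0,"rz":0,"jaw":18},
  {"tx":0,"ty":0,"tz":-30,"rx":0,"ry":0,"rz":0,"jaw":18},
])

```text
t: 9.5
tcp_pos: [0.4197, 0.3446, 0.0608]
ee_rot: [[0.001, 1.0, 0.003], [1.0, -0.001, 0.002], [0.002, 0.003, -1.0]]
ft_force: [0.3, -0.0, -1.7]
finger_gap: 0.293
finger_force: 58.1
```

>>> apply_moves([
  {"tx":0,"ty":0,"tz":-35,"rx":0,"ry":0,"rz":0,"jaw":18},
  {"tx":0,"ty":0,"tz":0,"rx":0,"ry":0,"rz":0,"jaw":18},
  {"tx":0,"ty":0,"tz":0,"rx":0,"ry":0,"rz":0,"jaw":50},
  {"tx":0,"ty":0,"tz":0,"rx":0,"ry":0,"rz":0,"jaw":50},
  {"tx":0,"ty":0,"tz":15,"rx":0,"ry":0,"rz":0,"jaw":50},
  {"tx":0,"ty":0,"tz":40,"rx":0,"ry":0,"rz":0,"jaw":50},
  {"tx":0,"ty":0,"tz":40,"rx":0,"ry":0,"rz":0,"jaw":50},
  {"tx":20,"ty":-35,"tz":0,"rx":0,"ry":0,"rz":0,"jaw":50},
  {"tx":20,"ty":-35,"tz":0,"rx":0,"ry":0,"rz":0,"jaw":50},
  {"tx":22,"ty":-37,"tz":0,"rx":0,"ry":0,"rz":0,"jaw":50},
])

```text
t: 10.5
tcp_pos: [0.4828, 0.2354, 0.1226]
ee_rot: [[0.002, 1.0, 0.004], [1.0, -0.002, 0.001], [0.001, 0.004, -1.0]]
ft_force: [0.4, 0.1, -0.4]
finger_gap: 0.585
finger_force: 0.0
```

>>> apply_moves([
  {"tx":23,"ty":-38,"tz":0,"rx":0,"ry":0,"rz":0,"jaw":50},
  {"tx":23,"ty":-38,"tz":0,"rx":0,"ry":0,"rz":0,"jaw":50},
  {"tx":23,"ty":-38,"tz":0,"rx":0,"ry":0,"rz":0,"jaw":50},
  {"tx":23,"ty":-38,"tz":0,"rx":0,"ry":0,"rz":0,"jaw":50},
  {"tx":20,"ty":-30,"tz":0,"rx":0,"ry":0,"rz":0,"jaw":50},
  {"tx":7,"ty":-13,"tz":0,"rx":0,"ry":0,"rz":0,"jaw":50},
  {"tx":0,"ty":0,"tz":0,"rx":0,"ry":0,"rz":0,"jaw":50},
])

```text
t: 11.2
tcp_pos: [0.6017, 0.0397, 0.1214]
ee_rot: [[0.005, 1.0, 0.002], [1.0, -0.005, -0.0], [-0.0, 0.002, -1.0]]
ft_force: [-0.2, 0.6, 0.1]
finger_gap: 0.583
finger_force: 0.0
```

Run:
```python
from seg import *
c=shot('wrist','w6.png'); d=shot('top','t6.png'); print(manip.sense()['tcp_pos'],manip.sense()['ee_rot'].round(3))
a=np.hstack([cv2.resize(c['pixels'][:,100:460,::-1],(400,467)),cv2.resize(d['pixels'][150:310,50:187,::-1],(400,467))]); cv2.imwrite('pics/w6b.png',a)
f=lambda P:(proj(c,np.array(P))-[100,0])*400/360
print(f([.6013,.0602,.079]),f([.6013,.0602,.045]))
```

```text
[0.60041676 0.04182666 0.1208993 ] [[ 0.003  1.     0.001]
 [ 1.    -0.003  0.   ]
 [ 0.     0.001 -1.   ]]
[196.47067149 222.47639299] [196.53526867 208.6233051 ]
```

View pics/w6b.png

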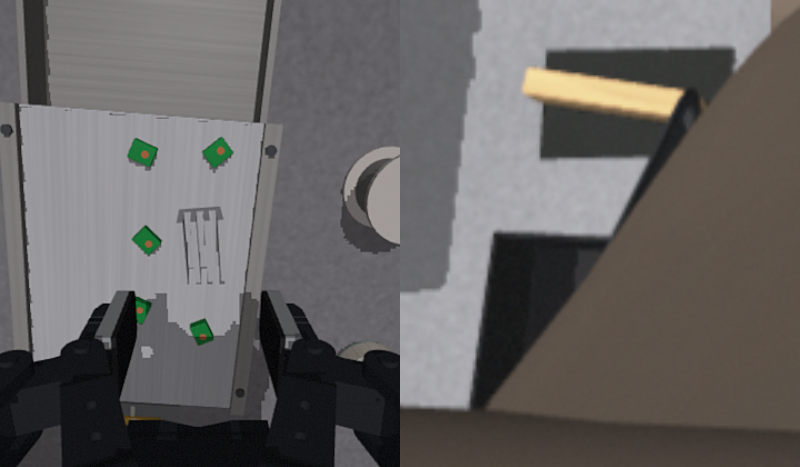

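Offcut 2 sits at left-pane (200,245), as predicted (196,222 for its end edge), and the tray is empty; descend and grasp.

>>> apply_moves([
  {"tx":2,"ty":0,"tz":-35,"rx":0,"ry":0,"rz":0,"jaw":50},
  {"tx":0,"ty":0,"tz":-30,"rx":0,"ry":0,"rz":0,"jaw":50},
  {"tx":0,"ty":0,"tz":-14,"rx":0,"ry":0,"rz":0,"jaw":50},
  {"tx":0,"ty":0,"tz":0,"rx":0,"ry":0,"rz":0,"jaw":18},
  {"tx":0,"ty":0,"tz":0,"rx":0,"ry":0,"rz":0,"jaw":18},
  {"tx":0,"ty":0,"tz":0,"rx":0,"ry":0,"rz":0,"jaw":18},
  {"tx":0,"ty":0,"tz":0,"rx":0,"ry":0,"rz":0,"jaw":18},
  {"tx":0,"ty":0,"tz":35,"rx":0,"ry":0,"rz":0,"jaw":18},
  {"tx":0,"ty":0,"tz":40,"rx":0,"ry":0,"rz":0,"jaw":18},
  {"tx":-10,"ty":20,"tz":0,"rx":0,"ry":0,"rz":0,"jaw":18},
])

```text
t: 12.3
tcp_pos: [0.596, 0.06, 0.1215]
ee_rot: [[0.005, 1.0, 0.009], [1.0, -0.005, -0.0], [-0.0, 0.009, -1.0]]
ft_force: [-0.1, 0.4, -1.7]
finger_gap: 0.287
finger_force: 60.1
```

>>> apply_moves([
  {"tx":-20,"ty":35,"tz":0,"rx":0,"ry":0,"rz":0,"jaw":18},
  {"tx":-20,"ty":35,"tz":0,"rx":0,"ry":0,"rz":0,"jaw":18},
  {"tx":-20,"ty":35,"tz":0,"rx":0,"ry":0,"rz":0,"jaw":18},
  {"tx":-20,"ty":35,"tz":0,"rx":0,"ry":0,"rz":0,"jaw":18},
  {"tx":-20,"ty":35,"tz":0,"rx":0,"ry":0,"rz":0,"jaw":18},
  {"tx":-20,"ty":35,"tz":0,"rx":0,"ry":0,"rz":0,"jaw":18},
  {"tx":-20,"ty":35,"tz":0,"rx":0,"ry":0,"rz":0,"jaw":18},
  {"tx":-20,"ty":35,"tz":0,"rx":0,"ry":0,"rz":0,"jaw":18},
  {"tx":-16,"ty":28,"tz":0,"rx":0,"ry":0,"rz":0,"jaw":18},
  {"tx":0,"ty":0,"tz":-40,"rx":0,"ry":0,"rz":0,"jaw":18},
])

```text
t: 13.3
tcp_pos: [0.4173, 0.3737, 0.0801]
ee_rot: [[-0.001, 1.0, 0.008], [1.0, 0.0, 0.006], [0.006, 0.008, -1.0]]
ft_force: [1.6, 0.1, -1.9]
finger_gap: 0.289
finger_force: 60.1
```

>>> apply_moves([
  {"tx":3,"ty":5,"tz":-30,"rx":0,"ry":0,"rz":0,"jaw":18},
  {"tx":0,"ty":0,"tz":-10,"rx":0,"ry":0,"rz":0,"jaw":18},
  {"tx":0,"ty":0,"tz":0,"rx":0,"ry":0,"rz":0,"jaw":50},
  {"tx":0,"ty":0,"tz":0,"rx":0,"ry":0,"rz":0,"jaw":50},
  {"tx":0,"ty":0,"tz":15,"rx":0,"ry":0,"rz":0,"jaw":50},
  {"tx":0,"ty":0,"tz":40,"rx":0,"ry":0,"rz":0,"jaw":50},
  {"tx":0,"ty":0,"tz":45,"rx":0,"ry":0,"rz":0,"jaw":50},
  {"tx":30,"ty":-20,"tz":45,"rx":0,"ry":0,"rz":0,"jaw":50},
  {"tx":35,"ty":-20,"tz":40,"rx":0,"ry":0,"rz":0,"jaw":50},
  {"tx":35,"ty":-20,"tz":20,"rx":0,"ry":0,"rz":0,"jaw":50},
])

```text
t: 14.3
tcp_pos: [0.5128, 0.3188, 0.2357]
ee_rot: [[0.002, 1.0, 0.005], [1.0, -0.002, 0.003], [0.003, 0.005, -1.0]]
ft_force: [0.7, 0.6, -0.3]
finger_gap: 0.585
finger_force: 0.0
```

>>> apply_moves([
  {"tx":35,"ty":-20,"tz":0,"rx":0,"ry":0,"rz":0,"jaw":50},
  {"tx":30,"ty":-10,"tz":0,"rx":0,"ry":0,"rz":0,"jaw":50},
  {"tx":0,"ty":0,"tz":0,"rx":0,"ry":0,"rz":0,"jaw":50},
  {"tx":0,"ty":0,"tz":0,"rx":0,"ry":0,"rz":0,"jaw":50},
])

```text
t: 14.7
tcp_pos: [0.5768, 0.2886, 0.2312]
ee_rot: [[0.004, 1.0, 0.001], [1.0, -0.004, 0.0], [0.0, 0.001, -1.0]]
ft_force: [0.7, 0.8, 0.0]
finger_gap: 0.585
finger_force: 0.0
```

Run:
```python
from seg import *
np.set_printoptions(precision=4,suppress=True)
c=shot('wrist','w7.png'); s=manip.sense();print(s['tcp_pos'],s['ee_rot'].round(3)); 
d=shot('side','s7.png')
a=np.hstack([cv2.resize(c['pixels'][:,:,::-1],(533,400)),cv2.resize(d['pixels'][100:200,170:237,::-1],(267,400))]); cv2.imwrite('pics/w7b.png',a)
for b in blobs(c['pixels'],'wood',150):
    print(b['a'],b['c'],b['rect'])
    for p in cv2.boxPoints(b['rect']): print(p,onz(c,*p,.043))
```

```text
[0.5762 0.2891 0.2312] [[ 0.003  1.     0.001]
 [ 1.    -0.003  0.   ]
 [ 0.     0.001 -1.   ]]
1036 [534.4488  10.6158] ((535.0, 11.5), (23.0, 48.0), 90.0)
[511.   0.] [0.7853 0.4533 0.043 ]
[559.   0.] [0.828  0.4531 0.043 ]
[559.  23.] [0.8322 0.4348 0.043 ]
[511.  23.] [0.7887 0.435  0.043 ]
3169 [305.107  126.3373] ((304.2979431152344, 127.5489273071289), (24.507715225219727, 136.7512969970703), 9.323592185974121)
[281.1284 193.036 ] [0.5803 0.278  0.043 ]
[303.2835  58.0913] [0.6012 0.4068 0.043 ]
[327.4675  62.0618] [0.6238 0.4033 0.043 ]
[305.3124 197.0065] [0.6054 0.2737 0.043 ]
```

View pics/w7b.png

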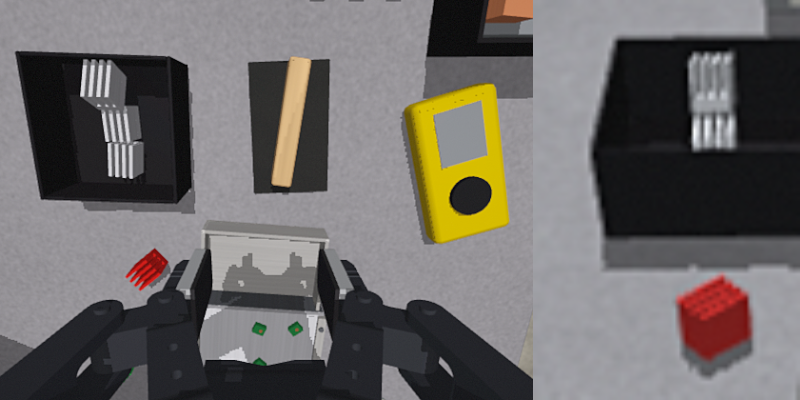

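All three grey offcuts lie in the scrap bin (left pane 105,85; 120,125; 125,160); the scraper stands on the mat at (290,122).

Run:
```python
from seg import *
np.set_printoptions(precision=4,suppress=True)
c=shot('wrist'); t=shot('top')
k=560/533
for p in((249,62),(329,59),(327,190),(255,193)): print('mat',onz(c,p[0]*k,p[1]*k,.003))
im=cv2.imread('pics/top0.png')[:,:,::-1]
m=[b for b in blobs(im,'black',500) if abs(b['c'][0]-132.8)<3][0]
for p in cv2.approxPolyDP(cv2.convexHull(m['cnt']),2,True)[:,0]: print('mat top',p,onz(t,*p,.003)[:2])
b=[b for b in blobs(im,'wood',500) if abs(b['c'][0]-121)<3][0]
print(b['rect']); 
for p in cv2.boxPoints(b['rect']): print(p,onz(t,*p,.043))
w=[b for b in blobs(c['pixels'],'wood',2000)][0]
hw=cv2.boxPoints(w['rect']); ht=cv2.boxPoints(b['rect'])
# scraper ends (right long edge: unoccluded top edge): far end mid, near end mid
far_w=(hw[1]+hw[2])/2; near_w=(hw[0]+hw[3])/2
o=ht[np.argsort(ht[:,0])]; far_t=o[:2].mean(0); near_t=o[2:].mean(0)
print(two(c,far_w,t,far_t),two(c,near_w,t,near_t))
```

```text
mat [0.5595 0.4062 0.003 ]
mat [0.6469 0.4089 0.003 ]
mat [0.6523 0.2611 0.003 ]
mat [0.5643 0.2576 0.003 ]
mat top [163 167] [0.6494 0.259 ]
mat top [161 202] [0.565  0.2583]
mat top [ 98 203] [0.5608 0.4024]
mat top [101 168] [0.6448 0.4033]
((121.11258697509766, 181.67445373535156), (58.413944244384766, 10.854094505310059), 7.765166282653809)
[ 91.4402 183.1055] [0.5978 0.4032 0.043 ]
[ 92.9067 172.3509] [0.6226 0.4024 0.043 ]
[150.785  180.2434] [0.6063 0.2728 0.043 ]
[149.3185 190.998 ] [0.5815 0.2743 0.043 ]
(array([0.6128, 0.4062, 0.0351]), np.float64(0.0010347575205496464)) (array([0.5938, 0.2748, 0.0399]), np.float64(0.0018045719540689164))
```

>>> apply_moves([
  {"tx":10,"ty":20,"tz":-40,"rx":0,"ry":0,"rz":-0.08,"jaw":50},
  {"tx":10,"ty":20,"tz":-40,"rx":0,"ry":0,"rz":-0.08,"jaw":50},
  {"tx":8,"ty":11,"tz":-30,"rx":0,"ry":0,"rz":0,"jaw":50},
  {"tx":0,"ty":0,"tz":0,"rx":0,"ry":0,"rz":0,"jaw":50},
  {"tx":0,"ty":0,"tz":0,"rx":0,"ry":0,"rz":0,"jaw":50},
])

```text
t: 15.4
tcp_pos: [0.6042, 0.3406, 0.1208]
ee_rot: [[0.161, 0.987, -0.0], [0.987, -0.161, -0.0], [-0.0, -0.0, -1.0]]
ft_force: [-0.3, -0.2, 0.3]
finger_gap: 0.591
finger_force: 0.0
```

>>> apply_moves([
  {"tx":0,"ty":0,"tz":-45,"rx":0,"ry":0,"rz":0,"jaw":50},
  {"tx":0,"ty":0,"tz":-40,"rx":0,"ry":0,"rz":0,"jaw":50},
  {"tx":0,"ty":0,"tz":-22,"rx":0,"ry":0,"rz":0,"jaw":50},
  {"tx":0,"ty":0,"tz":-8,"rx":0,"ry":0,"rz":0,"jaw":50},
  {"tx":0,"ty":0,"tz":0,"rx":0,"ry":0,"rz":0,"jaw":14},
  {"tx":0,"ty":0,"tz":0,"rx":0,"ry":0,"rz":0,"jaw":14},
  {"tx":0,"ty":0,"tz":0,"rx":0,"ry":0,"rz":0,"jaw":14},
  {"tx":0,"ty":0,"tz":0,"rx":0,"ry":0,"rz":0,"jaw":14},
  {"tx":0,"ty":0,"tz":0,"rx":0,"ry":0,"rz":0,"jaw":14},
])

```text
t: 16.3
tcp_pos: [0.6057, 0.3407, 0.0079]
ee_rot: [[0.162, 0.987, 0.003], [0.987, -0.162, 0.001], [0.002, 0.003, -1.0]]
ft_force: [-1.1, -1.2, 8.0]
finger_gap: 0.241
finger_force: 59.2
```

>>> apply_moves([
  {"tx":0,"ty":0,"tz":40,"rx":0,"ry":0,"rz":0,"jaw":14},
  {"tx":0,"ty":0,"tz":45,"rx":0,"ry":0,"rz":0,"jaw":14},
  {"tx":-4,"ty":-25,"tz":25,"rx":0,"ry":0,"rz":-0.1,"jaw":14},
  {"tx":-4,"ty":-35,"tz":0,"rx":0,"ry":0,"rz":-0.13,"jaw":14},
  {"tx":-4,"ty":-35,"tz":0,"rx":0,"ry":0,"rz":-0.13,"jaw":14},
  {"tx":-4,"ty":-35,"tz":0,"rx":0,"ry":0,"rz":-0.13,"jaw":14},
  {"tx":-4,"ty":-35,"tz":0,"rx":0,"ry":0,"rz":-0.13,"jaw":14},
  {"tx":-4,"ty":-35,"tz":0,"rx":0,"ry":0,"rz":-0.13,"jaw":14},
  {"tx":-4,"ty":-35,"tz":0,"rx":0,"ry":0,"rz":-0.13,"jaw":14},
  {"tx":-4,"ty":-35,"tz":0,"rx":0,"ry":0,"rz":-0.13,"jaw":14},
])

```text
t: 17.3
tcp_pos: [0.5727, 0.069, 0.1166]
ee_rot: [[0.924, 0.383, 0.002], [0.383, -0.924, -0.0], [0.002, 0.001, -1.0]]
ft_force: [0.3, -0.1, -0.5]
finger_gap: 0.239
finger_force: 58.9
```

>>> apply_moves([
  {"tx":-4,"ty":-35,"tz":0,"rx":0,"ry":0,"rz":-0.13,"jaw":14},
  {"tx":-4,"ty":-35,"tz":0,"rx":0,"ry":0,"rz":-0.13,"jaw":14},
  {"tx":-5,"ty":-35,"tz":0,"rx":0,"ry":0,"rz":-0.13,"jaw":14},
  {"tx":-5,"ty":-23,"tz":0,"rx":0,"ry":0,"rz":-0.09,"jaw":14},
  {"tx":0,"ty":0,"tz":0,"rx":0,"ry":0,"rz":0,"jaw":14},
  {"tx":0,"ty":0,"tz":0,"rx":0,"ry":0,"rz":0,"jaw":14},
])

```text
t: 17.9
tcp_pos: [0.5549, -0.0579, 0.1161]
ee_rot: [[0.997, -0.082, 0.001], [-0.082, -0.997, -0.0], [0.001, 0.0, -1.0]]
ft_force: [0.5, -0.1, -2.2]
finger_gap: 0.245
finger_force: 58.9
```

Run:
```python
from seg import *
np.set_printoptions(precision=4,suppress=True)
s=manip.sense();p=s['tcp_pos'];R=s['ee_rot'];print(p,R.round(4),s['joint_positions'],s['finger_gap'])
print('target dxyz mm',(np.array([.5554,-.0571,.0499])-p)*1e3,'drz',-0.085-np.arctan2(R[1,0],R[0,0]))
c=shot('side','s8.png'); f=lambda P:(proj(c,np.array(P))-[200,100])*800/180
cv2.imwrite('pics/s8b.png',cv2.resize(c['pixels'][100:235,200:380,::-1],(800,600),interpolation=cv2.INTER_CUBIC))
z=p[2]-.0049
for sx in(-.066,.066): print(f([p[0]+sx*R[0,0],p[1]+sx*R[1,0],z]),f([p[0]+sx*R[0,0],p[1]+sx*R[1,0],z+.04]))
```

```text
[ 0.5549 -0.0579  0.1161] [[ 0.9967 -0.0817  0.0014]
 [-0.0817 -0.9967 -0.0003]
 [ 0.0014  0.0001 -1.    ]] [-0.2224  0.5169  1.8283  0.0001  0.7951  1.4301] 0.24505416805600105
target dxyz mm [  0.4745   0.8073 -66.2473] drz -0.003218371294312697
[168.862  488.2441] [163.7108 421.6986]
[462.9861 493.8109] [467.0468 427.3223]
```

View pics/s8b.png

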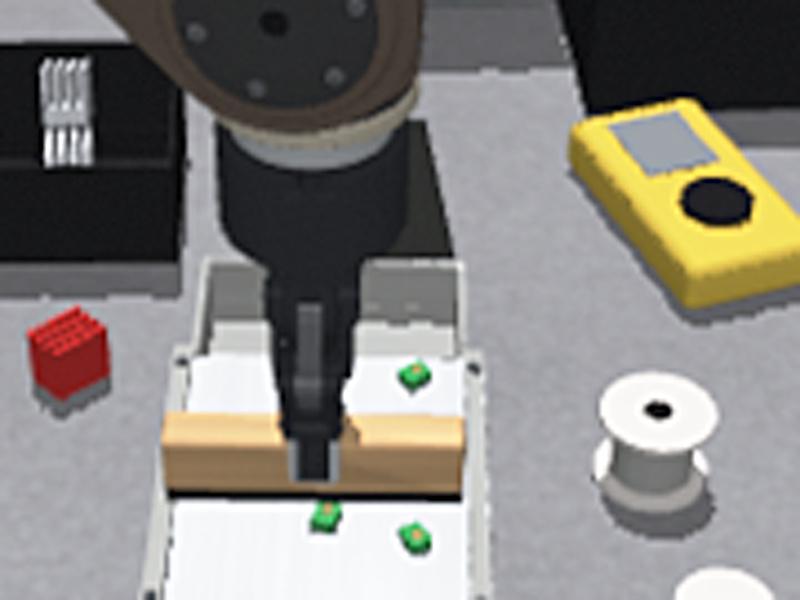

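The scraper hangs level over the plate between the rails (bar ends at crop 165 and 462, predicted 169 and 463), chips ahead of it towards the tray.

>>> apply_moves([
  {"tx":0,"ty":1,"tz":-25,"rx":0,"ry":0,"rz":0,"jaw":14},
  {"tx":0,"ty":0,"tz":-25,"rx":0,"ry":0,"rz":0,"jaw":14},
  {"tx":0,"ty":0,"tz":-10,"rx":0,"ry":0,"rz":0,"jaw":14},
  {"tx":0,"ty":0,"tz":-3,"rx":0,"ry":0,"rz":0,"jaw":14},
  {"tx":0,"ty":0,"tz":-2,"rx":0,"ry":0,"rz":0,"jaw":14},
  {"tx":0,"ty":0,"tz":0,"rx":0,"ry":0,"rz":0,"jaw":14},
])

```text
t: 18.55
tcp_pos: [0.5551, -0.0565, 0.0509]
ee_rot: [[0.997, -0.082, 0.001], [-0.082, -0.997, -0.0], [0.001, 0.0, -1.0]]
ft_force: [0.4, 1.0, -0.8]
finger_gap: 0.245
finger_force: 58.8
```

>>> apply_moves([
  {"tx":0,"ty":0,"tz":-1,"rx":0,"ry":0,"rz":0,"jaw":14},
  {"tx":0,"ty":0,"tz":0,"rx":0,"ry":0,"rz":0,"jaw":14},
])

```text
t: 18.75
tcp_pos: [0.5551, -0.0567, 0.0499]
ee_rot: [[0.997, -0.082, 0.001], [-0.082, -0.997, -0.0], [0.001, 0.0, -1.0]]
ft_force: [0.9, 1.4, 0.3]
finger_gap: 0.242
finger_force: 59.1
```

>>> apply_moves([
  {"tx":0,"ty":0,"tz":-1,"rx":0,"ry":0,"rz":0,"jaw":14},
  {"tx":0,"ty":0,"tz":0,"rx":0,"ry":0,"rz":0,"jaw":14},
])

```text
t: 18.95
tcp_pos: [0.5552, -0.0567, 0.0498]
ee_rot: [[0.997, -0.082, 0.002], [-0.082, -0.997, -0.0], [0.002, 0.0, -1.0]]
ft_force: [-4.0, 2.5, 13.7]
finger_gap: 0.244
finger_force: 60.6
```

>>> apply_moves([
  {"tx":0.8,"ty":10,"tz":0,"rx":0,"ry":0,"rz":0,"jaw":14},
  {"tx":1.3,"ty":15,"tz":0,"rx":0,"ry":0,"rz":0,"jaw":14},
  {"tx":1.3,"ty":15,"tz":0,"rx":0,"ry":0,"rz":0,"jaw":14},
  {"tx":1.3,"ty":15,"tz":0,"rx":0,"ry":0,"rz":0,"jaw":14},
  {"tx":1.3,"ty":15,"tz":0,"rx":0,"ry":0,"rz":0,"jaw":14},
  {"tx":1.3,"ty":15,"tz":0,"rx":0,"ry":0,"rz":0,"jaw":14},
])

```text
t: 19.55
tcp_pos: [0.5632, 0.0277, 0.0498]
ee_rot: [[0.997, -0.082, 0.003], [-0.082, -0.997, -0.002], [0.003, 0.001, -1.0]]
ft_force: [-0.7, -8.4, 10.9]
finger_gap: 0.245
finger_force: 59.7
```

Run:
```python
from seg import *
np.set_printoptions(precision=4,suppress=True)
s=manip.sense();p=s['tcp_pos'];R=s['ee_rot'];print(p,R.round(4),s['ft_force'],s['finger_gap'])
d=p[:2]-[.5613,.0127]; print('jig xy',d@[.9964,-.0849],d@[.0849,.9964])
c=shot('side','s9.png')
cv2.imwrite('pics/s9b.png',cv2.resize(c['pixels'][130:250,200:360,::-1],(600,450),interpolation=cv2.INTER_CUBIC))
```

```text
[0.5632 0.0277 0.0498] [[ 0.9966 -0.0819  0.0031]
 [-0.0819 -0.9966 -0.0016]
 [ 0.0033  0.0013 -1.    ]] [-0.6646 -8.3929 10.9399] 0.24494157183384951
jig xy 0.0005913391664399326 0.015086007011970276
```

View pics/s9b.png

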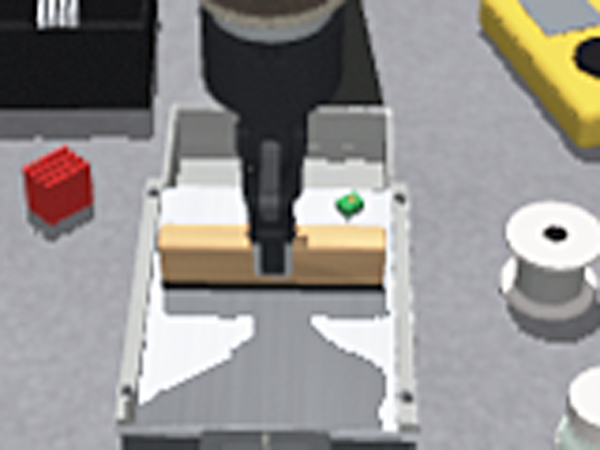

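The bar slides flat with no chip left behind it; continue to just past the open end.

>>> apply_moves([
  {"tx":1.3,"ty":15,"tz":0,"rx":0,"ry":0,"rz":0,"jaw":14},
  {"tx":1.3,"ty":15,"tz":0,"rx":0,"ry":0,"rz":0,"jaw":14},
  {"tx":1.3,"ty":15,"tz":0,"rx":0,"ry":0,"rz":0,"jaw":14},
  {"tx":1.0,"ty":12,"tz":0,"rx":0,"ry":0,"rz":0,"jaw":14},
  {"tx":0.8,"ty":10,"tz":0,"rx":0,"ry":0,"rz":0,"jaw":14},
  {"tx":0.8,"ty":10,"tz":0,"rx":0,"ry":0,"rz":0,"jaw":14},
  {"tx":0.8,"ty":10,"tz":0,"rx":0,"ry":0,"rz":0,"jaw":14},
  {"tx":0.8,"ty":10,"tz":0,"rx":0,"ry":0,"rz":0,"jaw":14},
  {"tx":0,"ty":0,"tz":0,"rx":0,"ry":0,"rz":0,"jaw":14},
])

```text
t: 20.5
tcp_pos: [0.5704, 0.1259, 0.0488]
ee_rot: [[0.997, -0.081, 0.001], [-0.081, -0.997, 0.0], [0.001, -0.0, -1.0]]
ft_force: [0.7, 0.3, -1.9]
finger_gap: 0.239
finger_force: 58.9
```

Run:
```python
from seg import *
np.set_printoptions(precision=4,suppress=True)
s=manip.sense();p=s['tcp_pos'];print(p,s['ft_force'])
d=p[:2]-[.5613,.0127]; print('jig xy',d@[.9964,-.0849],d@[.0849,.9964])
for n in('top','side'):
    c=shot(n,n[0]+'10.png')
    for b in blobs(c['pixels'],'green',4): print(n,b['a'],b['c'],onz(c,*b['c'],.011))
```

```text
[0.5704 0.1259 0.0488] [ 0.7308  0.2673 -1.944 ]
jig xy -0.0005162856748480232 0.1135630619990359
top 219 [347.9452 158.4429] [ 0.675  -0.1793  0.011 ]
top 174 [265.1149 287.1954] [0.3726 0.0138 0.011 ]
side 305 [187.9705 222.1574] [0.3709 0.0192 0.011 ]
side 400 [334.65   285.3675] [ 0.6743 -0.1734  0.011 ]
```

>>> apply_moves([
  {"tx":0,"ty":0,"tz":25,"rx":0,"ry":0,"rz":0,"jaw":14},
  {"tx":0,"ty":0,"tz":40,"rx":0,"ry":0,"rz":0,"jaw":14},
  {"tx":2,"ty":20,"tz":10,"rx":0,"ry":0,"rz":0.13,"jaw":14},
  {"tx":2,"ty":25,"tz":0,"rx":0,"ry":0,"rz":0.13,"jaw":14},
  {"tx":2,"ty":25,"tz":0,"rx":0,"ry":0,"rz":0.13,"jaw":14},
  {"tx":4,"ty":25,"tz":0,"rx":0,"ry":0,"rz":0.13,"jaw":14},
  {"tx":5,"ty":25,"tz":0,"rx":0,"ry":0,"rz":0.13,"jaw":14},
  {"tx":5,"ty":25,"tz":0,"rx":0,"ry":0,"rz":0.13,"jaw":14},
  {"tx":5,"ty":25,"tz":0,"rx":0,"ry":0,"rz":0.13,"jaw":14},
  {"tx":5,"ty":20,"tz":0,"rx":0,"ry":0,"rz":0.13,"jaw":14},
])

```text
t: 21.6
tcp_pos: [0.6001, 0.3162, 0.1228]
ee_rot: [[0.571, 0.821, -0.001], [0.821, -0.571, -0.0], [-0.001, -0.0, -1.0]]
ft_force: [-0.1, -0.5, -1.1]
finger_gap: 0.241
finger_force: 58.9
```

>>> apply_moves([
  {"tx":5,"ty":20,"tz":0,"rx":0,"ry":0,"rz":0.13,"jaw":14},
  {"tx":0,"ty":5,"tz":0,"rx":0,"ry":0,"rz":0.13,"jaw":14},
  {"tx":0,"ty":0,"tz":0,"rx":0,"ry":0,"rz":0.13,"jaw":14},
  {"tx":0,"ty":0,"tz":0,"rx":0,"ry":0,"rz":0.1,"jaw":14},
  {"tx":0,"ty":0,"tz":0,"rx":0,"ry":0,"rz":0,"jaw":14},
])

```text
t: 22.1
tcp_pos: [0.605, 0.3398, 0.1228]
ee_rot: [[0.122, 0.993, -0.001], [0.993, -0.122, -0.0], [-0.0, -0.001, -1.0]]
ft_force: [0.2, -0.3, -2.0]
finger_gap: 0.242
finger_force: 58.9
```

Run:
```python
from seg import *
np.set_printoptions(precision=4,suppress=True)
s=manip.sense();p=s['tcp_pos'];R=s['ee_rot'];print(p,R.round(4),np.arctan2(R[1,0],R[0,0]),s['finger_gap'])
for n in('wrist','side','top'):
    c=shot(n,n[0]+'11.png')
    for b in blobs(c['pixels'],'green',4): print(n,b['a'],b['c'],onz(c,*b['c'],.011),onz(c,*b['c'],.05))
```

```text
[0.605  0.3398 0.1228] [[ 0.1216  0.9926 -0.0008]
 [ 0.9926 -0.1216 -0.0003]
 [-0.0004 -0.0007 -1.    ]] 1.4489086505613802 0.24210511853643177
side 303 [187.9736 222.2376] [0.3709 0.0189 0.011 ] [ 0.3794 -0.0204  0.05  ]
side 400 [334.65   285.3675] [ 0.6743 -0.1734  0.011 ] [ 0.6664 -0.2023  0.05  ]
top 219 [347.9726 158.3607] [ 0.6752 -0.1794  0.011 ] [ 0.6624 -0.1714  0.05  ]
top 26 [214.0385 178.8462] [0.6201 0.1367 0.011 ] [0.6097 0.1308 0.05  ]
top 14 [219.2143 178.9286] [0.6201 0.1246 0.011 ] [0.6097 0.1193 0.05  ]
top 57 [214.1754 198.9123] [0.5722 0.1345 0.011 ] [0.5638 0.1288 0.05  ]
top 169 [265.2189 287.2781] [0.3724 0.0136 0.011 ] [0.3729 0.0132 0.05  ]
```

Chips now all lie in the tray just below the plate's end (top-camera blobs at y≈0.125–0.137, total area equal to five chips); none on the plate. Now set the scraper down.

>>> apply_moves([
  {"tx":0,"ty":0,"tz":-40,"rx":0,"ry":0,"rz":0,"jaw":14},
  {"tx":0,"ty":0,"tz":-40,"rx":0,"ry":0,"rz":0,"jaw":14},
  {"tx":0,"ty":0,"tz":-25,"rx":0,"ry":0,"rz":0,"jaw":14},
  {"tx":0,"ty":0,"tz":-7,"rx":0,"ry":0,"rz":0,"jaw":14},
  {"tx":0,"ty":0,"tz":-2,"rx":0,"ry":0,"rz":0,"jaw":14},
  {"tx":0,"ty":0,"tz":-1,"rx":0,"ry":0,"rz":0,"jaw":14},
  {"tx":0,"ty":0,"tz":0,"rx":0,"ry":0,"rz":0,"jaw":14},
])

```text
t: 22.95
tcp_pos: [0.6058, 0.3406, 0.0098]
ee_rot: [[0.123, 0.992, 0.002], [0.992, -0.123, 0.001], [0.001, 0.002, -1.0]]
ft_force: [-1.0, 0.6, -0.0]
finger_gap: 0.242
finger_force: 59.0
```

>>> apply_moves([
  {"tx":0,"ty":0,"tz":-1,"rx":0,"ry":0,"rz":0,"jaw":14},
  {"tx":0,"ty":0,"tz":-1,"rx":0,"ry":0,"rz":0,"jaw":14},
  {"tx":0,"ty":0,"tz":-0.5,"rx":0,"ry":0,"rz":0,"jaw":14},
  {"tx":0,"ty":0,"tz":0,"rx":0,"ry":0,"rz":0,"jaw":14},
])

```text
t: 23.35
tcp_pos: [0.6056, 0.3405, 0.0078]
ee_rot: [[0.123, 0.992, 0.002], [0.992, -0.123, 0.001], [0.001, 0.002, -1.0]]
ft_force: [-3.6, -2.3, 11.6]
finger_gap: 0.247
finger_force: 60.5
```

>>> apply_moves([
  {"tx":0,"ty":0,"tz":0,"rx":0,"ry":0,"rz":0,"jaw":45},
  {"tx":0,"ty":0,"tz":0,"rx":0,"ry":0,"rz":0,"jaw":50},
  {"tx":0,"ty":0,"tz":10,"rx":0,"ry":0,"rz":0,"jaw":50},
  {"tx":0,"ty":0,"tz":40,"rx":0,"ry":0,"rz":0,"jaw":50},
  {"tx":0,"ty":0,"tz":45,"rx":0,"ry":0,"rz":0,"jaw":50},
  {"tx":0,"ty":-10,"tz":45,"rx":0,"ry":0,"rz":0,"jaw":50},
  {"tx":-10,"ty":-35,"tz":40,"rx":0,"ry":0,"rz":0,"jaw":50},
  {"tx":-10,"ty":-40,"tz":40,"rx":0,"ry":0,"rz":0,"jaw":50},
  {"tx":-10,"ty":-40,"tz":0,"rx":0,"ry":0,"rz":0,"jaw":50},
  {"tx":-10,"ty":-40,"tz":0,"rx":0,"ry":0,"rz":0,"jaw":50},
])

```text
t: 24.35
tcp_pos: [0.5668, 0.182, 0.2195]
ee_rot: [[0.122, 0.993, 0.003], [0.993, -0.122, 0.001], [0.001, 0.003, -1.0]]
ft_force: [0.9, -0.7, -0.5]
finger_gap: 0.587
finger_force: 0.0
```

Run:
```python
from seg import *
np.set_printoptions(precision=4,suppress=True)
s=manip.sense();p=s['tcp_pos'];print(p)
c=shot('wrist','w12.png'); d=shot('top','t12.png')
for b in blobs(c['pixels'],'green',10): print(b['a'],b['c'],onz(c,*b['c'],.011),onz(c,*b['c'],.05))
cv2.imwrite('pics/w12b.png',cv2.resize(c['pixels'][:,:,::-1],(700,525)))
```

```text
[0.5668 0.182  0.2195]
271 [331.0701 216.8376] [0.6213 0.1321 0.011 ] [0.6164 0.1452 0.05  ]
343 [288.0437 220.4927] [0.5729 0.1338 0.011 ] [0.5732 0.1467 0.05  ]
175 [137.7657 318.68  ] [0.3748 0.0304 0.011 ] [0.3961 0.0543 0.05  ]
```

View pics/w12b.png

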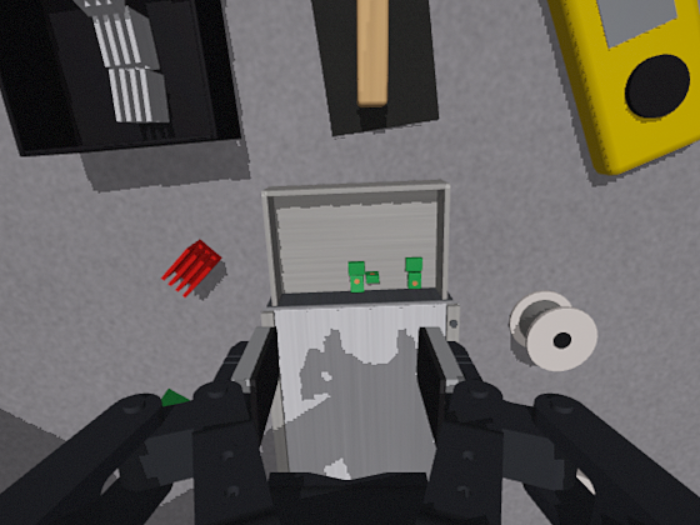

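Tray shows five chips (two at 357,275, one at 372,277, two at 414,272); scraper stands on its mat (372,60); plate clear. On to the key.

>>> apply_moves([
  {"tx":-12,"ty":-38,"tz":0,"rx":0,"ry":0,"rz":0,"jaw":50},
  {"tx":-12,"ty":-38,"tz":0,"rx":0,"ry":0,"rz":0,"jaw":50},
  {"tx":-12,"ty":-38,"tz":0,"rx":0,"ry":0,"rz":0,"jaw":50},
  {"tx":-12,"ty":-38,"tz":0,"rx":0,"ry":0,"rz":0,"jaw":50},
  {"tx":-12,"ty":-38,"tz":0,"rx":0,"ry":0,"rz":0,"jaw":50},
  {"tx":-12,"ty":-38,"tz":0,"rx":0,"ry":0,"rz":0,"jaw":50},
  {"tx":-12,"ty":-38,"tz":0,"rx":0,"ry":0,"rz":0,"jaw":50},
  {"tx":-12,"ty":-38,"tz":0,"rx":0,"ry":0,"rz":0,"jaw":50},
  {"tx":-12,"ty":-38,"tz":0,"rx":0,"ry":0,"rz":0,"jaw":50},
  {"tx":-12,"ty":-38,"tz":0,"rx":0,"ry":0,"rz":0,"jaw":50},
])

```text
t: 25.45
tcp_pos: [0.4469, -0.1982, 0.2182]
ee_rot: [[0.122, 0.992, 0.001], [0.992, -0.122, -0.0], [-0.0, 0.001, -1.0]]
ft_force: [-0.4, -1.4, -0.3]
finger_gap: 0.589
finger_force: 0.0
```

>>> apply_moves([
  {"tx":-10,"ty":-30,"tz":0,"rx":0,"ry":0,"rz":0,"jaw":50},
  {"tx":-5,"ty":-30,"tz":0,"rx":0,"ry":0,"rz":0,"jaw":50},
  {"tx":0,"ty":-20,"tz":0,"rx":0,"ry":0,"rz":0,"jaw":50},
  {"tx":0,"ty":0,"tz":0,"rx":0,"ry":0,"rz":0,"jaw":50},
  {"tx":0,"ty":0,"tz":0,"rx":0,"ry":0,"rz":0,"jaw":50},
])

```text
t: 25.95
tcp_pos: [0.4322, -0.2765, 0.2177]
ee_rot: [[0.123, 0.992, 0.0], [0.992, -0.123, 0.0], [0.0, -0.0, -1.0]]
ft_force: [-0.6, -0.1, -0.1]
finger_gap: 0.583
finger_force: 0.0
```

```bash
cat >> seg.py <<'E'
def keyfind(c,pr=True):
    hsv=cv2.cvtColor(c['pixels'],cv2.COLOR_RGB2HSV); w=[b for b in blobs(c['pixels'],'wood',300)]
    w=max(w,key=lambda b:b['a']); x,y,ww,hh=w['box']
    roi=np.zeros(hsv.shape[:2],np.uint8); cv2.fillConvexPoly(roi,cv2.convexHull(w['cnt']),1); roi=cv2.dilate(roi,np.ones((41,41)))
    return w,hsv,roi
E
python3 - <<'E'
from seg import *
np.set_printoptions(precision=4,suppress=True)
s=manip.sense();p=s['tcp_pos'];R=s['ee_rot'];print(p,np.arctan2(R[1,0],R[0,0]))
c=shot('wrist','w13.png')
for b in blobs(c['pixels'],'wood',300): print(b['a'],b['c'],b['box'],b['rect'])
w,hsv,roi=keyfind(c); x,y,ww,hh=w['box']
for r in range(y-20,y+hh+20,8): print(r,' '.join('%d/%d/%d'%tuple(hsv[r,q]) for q in range(x-10,x+ww+20,10)))
E
```

```text
[ 0.4322 -0.2765  0.2177] 1.4472110006850978
675 [387.3837  11.8133] [366   0  52  24] ((391.5, 11.5), (23.0, 51.0), 90.0)
2828 [268.4625 228.8115] [230 194  77  83] ((267.71600341796875, 236.11831665039062), (67.23078155517578, 63.384620666503906), 67.38013458251953)
174 144/9/147 143/7/154 143/7/151 150/7/152 138/8/154 150/5/150 138/8/156 135/7/152 135/7/149 143/7/149 143/7/154
182 138/9/149 138/8/152 143/7/154 143/7/148 133/11/156 138/8/156 132/8/153 143/7/154 138/8/158 143/7/149 135/7/153
190 140/5/152 143/7/150 144/9/149 135/7/152 135/7/152 135/10/155 138/8/152 138/8/153 138/9/149 137/11/157 138/8/151
198 135/10/150 128/7/149 143/7/149 138/8/150 132/8/151 150/10/147 15/160/134 144/8/153 140/5/151 135/7/153 135/7/152
206 140/8/98 135/7/153 138/8/156 132/9/143 15/158/126 15/158/134 14/155/146 150/7/143 143/7/146 143/7/149 138/8/153
214 135/10/101 135/6/157 15/163/116 13/154/129 15/159/138 16/153/183 16/148/198 14/159/93 143/7/149 138/8/159 138/8/153
222 130/8/99 135/15/100 15/158/132 16/158/177 16/152/191 15/151/188 16/152/200 16/152/190 138/8/156 138/8/158 135/7/151
230 135/10/98
[... 324 characters left out ...]
138/8/150 135/7/153
254 158/11/94 130/10/154 144/8/155 13/154/98 0/4/126 23/6/176 23/46/22 15/154/182 16/151/196 135/7/152 137/11/160
262 0/0/0 138/8/159 144/8/153 16/155/181 15/9/162 15/6/178 0/10/79 15/154/182 135/10/156 135/10/153 140/5/156
270 120/14/18 140/5/151 138/8/158 2/23/158 15/8/122 15/6/172 128/13/79 140/10/159 143/7/154 135/10/154 135/11/97
278 120/13/20 135/10/153 135/7/155 150/7/155 132/13/100 135/10/103 138/8/154 138/8/153 144/8/152 138/8/153 150/5/97
286 90/23/22 144/8/152 140/10/154 135/8/121 132/13/102 140/8/101 135/10/101 140/8/93 135/11/141 132/9/146 150/8/100
294 120/24/21 130/8/97 143/11/96 130/16/97 140/16/96 135/10/99 120/5/103 130/8/100 130/8/100 143/11/95 135/5/99
```

>>> apply_moves([
  {"tx":-5,"ty":-30,"tz":0,"rx":0,"ry":0,"rz":0,"jaw":50},
  {"tx":-5,"ty":-30,"tz":0,"rx":0,"ry":0,"rz":0,"jaw":50},
  {"tx":0,"ty":0,"tz":0,"rx":0,"ry":0,"rz":0,"jaw":50},
  {"tx":0,"ty":0,"tz":0,"rx":0,"ry":0,"rz":0,"jaw":50},
])

```text
t: 26.4
tcp_pos: [0.4223, -0.336, 0.2175]
ee_rot: [[0.123, 0.992, -0.0], [0.992, -0.123, 0.001], [0.0, -0.0, -1.0]]
ft_force: [-0.3, 0.9, -1.1]
finger_gap: 0.585
finger_force: 0.0
```

```bash
cat >> seg.py <<'E'
def quad(mask,minA=60):
    n,l,st,ce=cv2.connectedComponentsWithStats(mask.astype(np.uint8)); 
    i=1+np.argmax(st[1:,4]); m=(l==i).astype(np.uint8)
    cn=max(cv2.findContours(m,cv2.RETR_EXTERNAL,cv2.CHAIN_APPROX_NONE)[0],key=len)
    return st[i,4],ce[i],cv2.minAreaRect(cn),cn
def keytop(c,win):
    x0,y0,x1,y1=win; hsv=cv2.cvtColor(c['pixels'],cv2.COLOR_RGB2HSV); H,S,V=[hsv[...,k].astype(int) for k in range(3)]
    m=(H<45)&(S<45)&(V>105); z=np.zeros_like(m); z[y0:y1,x0:x1]=m[y0:y1,x0:x1]
    return quad(z)
def blocktop(c,win):
    x0,y0,x1,y1=win; hsv=cv2.cvtColor(c['pixels'],cv2.COLOR_RGB2HSV); H,S,V=[hsv[...,k].astype(int) for k in range(3)]
    m=(H>8)&(H<24)&(S>100)&(V>160); z=np.zeros_like(m); z[y0:y1,x0:x1]=m[y0:y1,x0:x1]
    return quad(z)
E
python3 - <<'E'
from seg import *
np.set_printoptions(precision=4,suppress=True)
s=manip.sense();p=s['tcp_pos'];R=s['ee_rot'];print(p,np.arctan2(R[1,0],R[0,0]))
c2=shot('wrist','w14.png'); c1=dict(c2); c1['pixels']=cv2.imread('pics/w13.png')[:,:,::-1].copy()
# c1 pose: same rotation (approx), shifted
c1['T']=c2['T'].copy(); c1['T'][:3,3]+=np.array([.4322,-.2765,.2177])-p
t1=keytop(c1,(220,190,320,290))
w=max(blobs(c2['pixels'],'wood',600),key=lambda b:b['a']); x,y,ww,hh=w['box']; print('wood',w['box'])
win=(x-10,y-10,x+ww+15,y+hh+40); t2=keytop(c2,win)
print(t1[:3],t2[:3]); print('key tri',two(c1,t1[2][0],c2,t2[2][0]))
for c,t in((c1,t1),(c2,t2)):
    q=np.array([onz(c,*b,.098) for b in cv2.boxPoints(t[2])]); e=q[1]-q[0]; f=q[2]-q[1]
    print('ctr',q.mean(0),'sides',np.linalg.norm(e),np.linalg.norm(f),'yaw',np.degrees(np.arctan2(e[1],e[0]))%90)
for c,wn in((c1,(220,190,320,290)),(c2,win)):
    a=blocktop(c,wn); h=cv2.convexHull(a[3]); ap=cv2.approxPolyDP(h,4,True)[:,0]
    print('block',[np.round(onz(c,*v,.05)[:2],4) for v in ap], ap.tolist())
t=shot('top','t14.png'); 
im=c2['pixels'][max(y-30,0):y+hh+50,x-50:x+ww+50,::-1]; print(im.shape,(x-50,max(y-30,0)))
im2=c1['pixels'][170:310,200:340,::-1]
cv2.imwrite('pics/k14.png',np.hstack([cv2.resize(im,(400,400),interpolation=cv2.INTER_CUBIC),cv2.resize(im2,(400,400),interpolation=cv2.INTER_CUBIC)]))
E
```

```text
[ 0.4223 -0.336   0.2175] 1.4477580425588956
wood [231 139  80  84]
(np.int32(476), array([267.8088, 262.1765]), ((267.5, 262.4999694824219), (22.345359802246094, 22.676401138305664), 65.55604553222656)) (np.int32(585), array([269.8513, 196.4205]), ((269.7327880859375, 196.54312133789062), (24.16038703918457, 24.554306030273438), 66.80140686035156))
key tri (array([ 0.416 , -0.3318,  0.0984]), np.float64(8.718738377078969e-05))
ctr [ 0.416  -0.3321  0.098 ] sides 0.020317876739255912 0.021182484930236625 yaw 18.9716187637572
ctr [ 0.4159 -0.332   0.098 ] sides 0.020465852498449174 0.020565978026746805 yaw 16.424454512293
block [array([ 0.4358, -0.2957]), array([ 0.452 , -0.3518]), array([ 0.3965, -0.3679]), array([ 0.3803, -0.3109])] [[284, 206], [306, 256], [255, 276], [231, 227]]
block [array([ 0.4359, -0.2956]), array([ 0.452 , -0.3522]), array([ 0.3951, -0.3681]), array([ 0.3801, -0.3114])] [[287, 144], [310, 200], [255, 222], [231, 168]]
(164, 180, 3) (np.int32(181), np.int32(109))
```

The key (0.416, -0.332, top measured 0.098) agrees with the block (same centre, yaw 16.2°). Before picking it, measure the recess from close above.

>>> apply_moves([
  {"tx":21,"ty":35,"tz":0,"rx":0,"ry":0,"rz":0,"jaw":50},
  {"tx":21,"ty":35,"tz":0,"rx":0,"ry":0,"rz":0,"jaw":50},
  {"tx":21,"ty":35,"tz":0,"rx":0,"ry":0,"rz":0,"jaw":50},
  {"tx":21,"ty":35,"tz":-20,"rx":0,"ry":0,"rz":0,"jaw":50},
  {"tx":21,"ty":35,"tz":-20,"rx":0,"ry":0,"rz":0,"jaw":50},
  {"tx":21,"ty":35,"tz":-20,"rx":0,"ry":0,"rz":0,"jaw":50},
  {"tx":0,"ty":0,"tz":-15,"rx":0,"ry":0,"rz":0,"jaw":50},
  {"tx":0,"ty":0,"tz":0,"rx":0,"ry":0,"rz":0,"jaw":50},
  {"tx":0,"ty":0,"tz":0,"rx":0,"ry":0,"rz":0,"jaw":50},
])

```text
t: 27.4
tcp_pos: [0.548, -0.1263, 0.143]
ee_rot: [[0.122, 0.993, -0.0], [0.993, -0.122, 0.0], [0.0, -0.0, -1.0]]
ft_force: [0.3, -0.2, 0.4]
finger_gap: 0.586
finger_force: 0.0
```

Run:
```python
from seg import *
np.set_printoptions(precision=4,suppress=True)
s=manip.sense();p=s['tcp_pos'];R=s['ee_rot'];print(p,np.arctan2(R[1,0],R[0,0]))
c=shot('wrist','w15.png'); np.save('w15T.npy',c['T'])
u,v=proj(c,np.array([.5498,-.1228,.045])); print(u,v)
u,v=int(u),int(v); x0,y0=u-60,v-45; print('origin',x0,y0)
cv2.imwrite('pics/r15.png',cv2.resize(c['pixels'][y0:y0+90,x0:x0+120,::-1],(800,600),interpolation=cv2.INTER_CUBIC))
for b in blobs(c['pixels'],'brass',40): print(b['a'],b['rect'],b['box'])
```

```text
[ 0.548  -0.1263  0.143 ] 1.4486370855983612
279.5691090402039 202.70710301991483
origin 219 157
1203 ((279.3076477050781, 200.46153259277344), (53.805912017822266, 54.36061477661133), 56.30992889404297) [252 173  56  55]
```

View pics/r15.png

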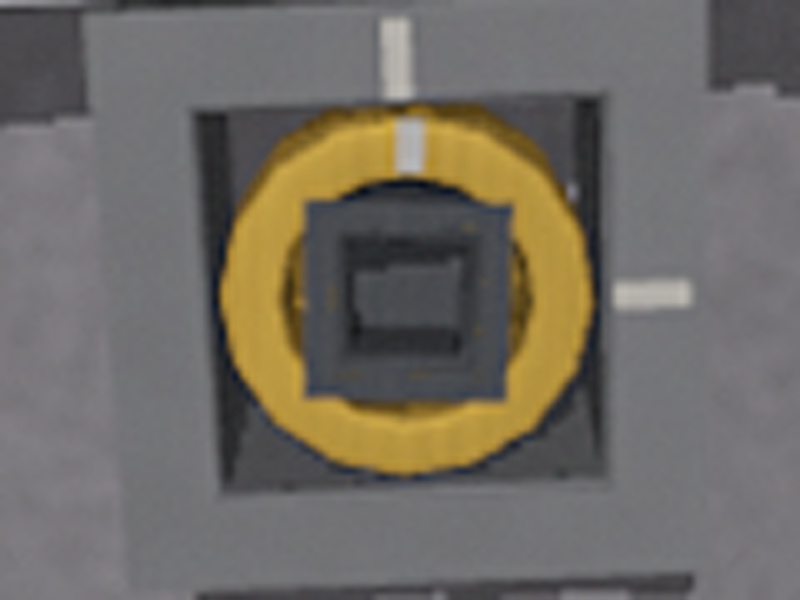

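Close crop: recess mouth centre at (408,297), its edges within ~0.5° of the image axes; head tick (410,145) is about 3° clockwise of the boss's open tick (396,58), so the lock starts near 0.06 rad. The recess yaw is thus ≈ -7.4° (tool x at 82.6°), centre ≈ (0.5504, -0.1220).

>>> apply_moves([
  {"tx":-22,"ty":-34,"tz":0,"rx":0,"ry":0,"rz":0.068,"jaw":50},
  {"tx":-22,"ty":-34,"tz":0,"rx":0,"ry":0,"rz":0.068,"jaw":50},
  {"tx":-22,"ty":-34,"tz":0,"rx":0,"ry":0,"rz":0.068,"jaw":50},
  {"tx":-22,"ty":-34,"tz":0,"rx":0,"ry":0,"rz":0.068,"jaw":50},
  {"tx":-22,"ty":-34,"tz":0,"rx":0,"ry":0,"rz":0.068,"jaw":50},
  {"tx":-22,"ty":-36,"tz":0,"rx":0,"ry":0,"rz":0.065,"jaw":50},
  {"tx":0,"ty":0,"tz":0,"rx":0,"ry":0,"rz":0,"jaw":50},
  {"tx":0,"ty":0,"tz":0,"rx":0,"ry":0,"rz":0,"jaw":50},
])

```text
t: 28.25
tcp_pos: [0.4154, -0.3341, 0.1435]
ee_rot: [[-0.275, 0.962, 0.001], [0.962, 0.275, -0.001], [-0.001, 0.001, -1.0]]
ft_force: [-0.2, 1.3, 0.4]
finger_gap: 0.588
finger_force: 0.0
```

Run:
```python
from seg import *
np.set_printoptions(precision=4,suppress=True)
s=manip.sense();p=s['tcp_pos'];R=s['ee_rot'];print(p,np.arctan2(R[1,0],R[0,0]),R.round(4))
c=shot('wrist','w16.png'); u,v=proj(c,np.array([.416,-.332,.098])).astype(int); print(u,v)
t=keytop(c,(u-40,v-40,u+40,v+40)); print(t[:3],onz(c,*t[2][0],.098))
q=np.array([onz(c,*b,.098) for b in cv2.boxPoints(t[2])]); e=q[1]-q[0]; print('yaw',np.degrees(np.arctan2(e[1],e[0]))%90,np.linalg.norm(e))
w=np.load('w15T.npy'); c['T']=w; print('recess',onz(c,280.2,201.55,.045))
```

```text
[ 0.4154 -0.3341  0.1435] 1.8490807321521983 [[-0.2747  0.9615  0.0011]
 [ 0.9615  0.2747 -0.0009]
 [-0.0012  0.0008 -1.    ]]
279 227
(np.int32(990), array([279.8717, 227.0273]), ((280.0, 227.0), (30.0, 32.0), 90.0)) [ 0.4163 -0.3317  0.098 ]
yaw 15.870772042299444 0.019910281298955616
recess [ 0.5504 -0.1219  0.045 ]
```

>>> apply_moves([
  {"tx":0.7,"ty":2.2,"tz":-20,"rx":0,"ry":0,"rz":0,"jaw":50},
  {"tx":0,"ty":0,"tz":-35,"rx":0,"ry":0,"rz":0,"jaw":50},
  {"tx":0,"ty":0,"tz":-25,"rx":0,"ry":0,"rz":0,"jaw":50},
  {"tx":0,"ty":0,"tz":-15,"rx":0,"ry":0,"rz":0,"jaw":50},
  {"tx":0,"ty":0,"tz":-3,"rx":0,"ry":0,"rz":0,"jaw":50},
  {"tx":0,"ty":0,"tz":0,"rx":0,"ry":0,"rz":0,"jaw":50},
  {"tx":0,"ty":0,"tz":0,"rx":0,"ry":0,"rz":0,"jaw":50},
])

```text
t: 29.0
tcp_pos: [0.4175, -0.3306, 0.0455]
ee_rot: [[-0.279, 0.96, 0.001], [0.96, 0.279, -0.001], [-0.001, 0.001, -1.0]]
ft_force: [0.2, 0.3, -0.2]
finger_gap: 0.584
finger_force: 0.0
```

>>> apply_moves([
  {"tx":-1.3,"ty":-1.3,"tz":0,"rx":0,"ry":0,"rz":0,"jaw":50},
  {"tx":0,"ty":0,"tz":0,"rx":0,"ry":0,"rz":0,"jaw":18},
  {"tx":0,"ty":0,"tz":0,"rx":0,"ry":0,"rz":0,"jaw":18},
  {"tx":0,"ty":0,"tz":0,"rx":0,"ry":0,"rz":0,"jaw":18},
  {"tx":0,"ty":0,"tz":0,"rx":0,"ry":0,"rz":0,"jaw":18},
  {"tx":0,"ty":0,"tz":0,"rx":0,"ry":0,"rz":0,"jaw":18},
])

```text
t: 29.6
tcp_pos: [0.4157, -0.3322, 0.0452]
ee_rot: [[-0.278, 0.961, 0.001], [0.961, 0.278, -0.001], [-0.001, 0.0, -1.0]]
ft_force: [-1.9, 1.1, 6.3]
finger_gap: 0.3
finger_force: 58.7
```

Run:
```python
from seg import *
s=manip.sense();R=s['ee_rot'];print(s['tcp_pos'],np.arctan2(R[1,0],R[0,0]),s['finger_gap'],s['finger_force'],s['ft_force'],s['wrist_torque'])
```

```text
[ 0.41565173 -0.33223379  0.04524248] 1.8526629417203124 0.29960955710472764 58.6907422542572 [-1.92639743  1.05910611  6.29120737] [0.03059793 0.34336927 0.05841734]
```

>>> apply_moves([
  {"tx":0,"ty":0,"tz":15,"rx":0,"ry":0,"rz":0,"jaw":18},
  {"tx":0,"ty":0,"tz":25,"rx":0,"ry":0,"rz":0,"jaw":18},
  {"tx":0,"ty":0,"tz":30,"rx":0,"ry":0,"rz":0,"jaw":18},
  {"tx":20,"ty":30,"tz":0,"rx":0,"ry":0,"rz":-0.06,"jaw":18},
  {"tx":20,"ty":32,"tz":0,"rx":0,"ry":0,"rz":-0.07,"jaw":18},
  {"tx":20,"ty":32,"tz":0,"rx":0,"ry":0,"rz":-0.07,"jaw":18},
  {"tx":20,"ty":32,"tz":0,"rx":0,"ry":0,"rz":-0.07,"jaw":18},
  {"tx":20,"ty":32,"tz":0,"rx":0,"ry":0,"rz":-0.07,"jaw":18},
  {"tx":20,"ty":32,"tz":0,"rx":0,"ry":0,"rz":-0.07,"jaw":18},
  {"tx":14,"ty":20,"tz":0,"rx":0,"ry":0,"rz":0,"jaw":18},
])

```text
t: 30.6
tcp_pos: [0.5504, -0.1199, 0.1147]
ee_rot: [[0.129, 0.992, 0.0], [0.992, -0.129, 0.0], [0.0, 0.0, -1.0]]
ft_force: [1.0, -0.6, -0.7]
finger_gap: 0.295
finger_force: 59.1
```

>>> apply_moves([
  {"tx":0,"ty":0,"tz":0,"rx":0,"ry":0,"rz":0,"jaw":18},
  {"tx":0,"ty":0,"tz":0,"rx":0,"ry":0,"rz":0,"jaw":18},
])

```text
t: 30.8
tcp_pos: [0.5494, -0.1217, 0.1145]
ee_rot: [[0.126, 0.992, -0.0], [0.992, -0.126, -0.0], [-0.0, -0.0, -1.0]]
ft_force: [-0.2, -0.9, -0.8]
finger_gap: 0.299
finger_force: 59.2
```

Run:
```python
from seg import *
np.set_printoptions(precision=4,suppress=True)
s=manip.sense();p=s['tcp_pos'];R=s['ee_rot'];print(p,np.arctan2(R[1,0],R[0,0]),R.round(4),s['finger_gap'],s['ft_force'],s['wrist_torque'])
print((np.array([.5504,-.1219,.085])-p)*1e3)
c=shot('side','s17.png'); tip=p-[0,0,.035]; print('tip px',proj(c,tip),'handle top',proj(c,tip+[0,0,.088]))
print('handle bottom',proj(c,tip+[0,0,.04]))
u,v=proj(c,tip).astype(int)
g=cv2.cvtColor(c['pixels'],cv2.COLOR_RGB2HSV)
for r in range(v-30,v+10,2): print(r,' '.join('%3d'%g[r,q,2] for q in range(u-20,u+21,2)))
```

```text
[ 0.5494 -0.1217  0.1145] 1.4440315662403391 [[ 0.1264  0.992  -0.0002]
 [ 0.992  -0.1264 -0.    ]
 [-0.     -0.0002 -1.    ]] 0.29862313623799347 [-0.1752 -0.8666 -0.7692] [-0.0142 -0.0038 -0.0249]
[  0.9832  -0.1699 -29.4887]
tip px [269.8888 245.1452] handle top [269.5094 212.4399]
handle bottom [269.723  230.8545]
215 250 251 255  74  30 117  82  88 121 197 189 193 199  56  60  32  39  11 255 255 255
217 250 251 255  93  24 150  68  35  33  56  54  80  80  19 135 117  34  69 255 251 251
219 251 251 255  92  24 149  68  21  25  26  24  24  26  19 130 113  33  69 255 250 251
221 250 251 255  96  29 139  88  22  25  25  27  25  25  19 131 113  35  71 255 251 251
223 250 251 255 142  24 139  87  22  25  23  25  26  25  20 131 113  29 106 255 251 251
225 250 251 253 205   0 134  88  21  26  26  26  25  25  19 132 112  24 172 255 251 251
227 250 251 251 255 255 156  85  20  25  26  27  26  26  19 130 122 165 255 252 251 251
229 250 251 250 251 254 232 196   9  25  26  26  25  28  13 111 163 255 253 252 251 251
231 250 251 250 250 251 252 255   0  24  26  26  23  24   0 255 255 252 252 
[... 279 characters left out ...]
 250 251 250 249 251 250 251 252 255 130 126 124 255 253 251 251 252 253 252 252 252
241 251 251 251 249 251 251 251 252 255 129 126 124 255 253 251 251 252 252 252 252 252
243 247 249 247 245 249 250 254 255 255 129 125 121 255 255 255 255 255 255 255 255 255
245 156 154 165 172 173 170 165 164 171 120 123 120 150 159 158 159 162 161 162 162 159
247  58  56 129 179 176 179 177 178 184 161 162 170 177 178 180 180 179 178 179 161  89
249  70  64 162 177 178 128 116 118 117 118 142 191 128 133 136 134 131 179 176 167  55
251  69  64 162 176 180 109  98 195 246 255 255 247 255 243 128 102 103 181 178 169  57
253  68  63 162 175 179 102 205 255 164 141 109 122 177 249 255 165 103 181 180 169  56
```

Numerically the shank shows centred at side px (269,245), within 1 px of the prediction; lower towards the recess.

>>> apply_moves([
  {"tx":1,"ty":-0.2,"tz":-15,"rx":0,"ry":0,"rz":0,"jaw":18},
  {"tx":0,"ty":0,"tz":-10,"rx":0,"ry":0,"rz":0,"jaw":18},
  {"tx":0,"ty":0,"tz":-5,"rx":0,"ry":0,"rz":0,"jaw":18},
  {"tx":0,"ty":0,"tz":0,"rx":0,"ry":0,"rz":0,"jaw":18},
  {"tx":0,"ty":0,"tz":0,"rx":0,"ry":0,"rz":0,"jaw":18},
])

```text
t: 31.35
tcp_pos: [0.5505, -0.1225, 0.0847]
ee_rot: [[0.128, 0.992, 0.0], [0.992, -0.128, -0.0], [-0.0, 0.0, -1.0]]
ft_force: [0.1, 0.6, -1.0]
finger_gap: 0.297
finger_force: 59.2
```

>>> apply_moves([
  {"tx":0,"ty":0.5,"tz":-3,"rx":0,"ry":0,"rz":0,"jaw":18},
  {"tx":0,"ty":0,"tz":-3,"rx":0,"ry":0,"rz":0,"jaw":18},
  {"tx":0,"ty":0,"tz":-2,"rx":0,"ry":0,"rz":0,"jaw":18},
  {"tx":0,"ty":0,"tz":0,"rx":0,"ry":0,"rz":0,"jaw":18},
])

```text
t: 31.75
tcp_pos: [0.5505, -0.1217, 0.0764]
ee_rot: [[0.128, 0.992, -0.0], [0.992, -0.128, -0.0], [-0.0, -0.0, -1.0]]
ft_force: [0.8, 0.1, -1.0]
finger_gap: 0.293
finger_force: 59.3
```

>>> apply_moves([
  {"tx":0,"ty":0,"tz":-2,"rx":0,"ry":0,"rz":0,"jaw":18},
  {"tx":0,"ty":0,"tz":-2,"rx":0,"ry":0,"rz":0,"jaw":18},
  {"tx":0,"ty":0,"tz":0,"rx":0,"ry":0,"rz":0,"jaw":18},
])

```text
t: 32.05
tcp_pos: [0.5505, -0.1218, 0.0723]
ee_rot: [[0.128, 0.992, -0.0], [0.992, -0.128, -0.0], [-0.0, -0.0, -1.0]]
ft_force: [-0.3, -2.3, -2.0]
finger_gap: 0.295
finger_force: 59.2
```

>>> apply_moves([
  {"tx":0,"ty":0,"tz":-2,"rx":0,"ry":0,"rz":0,"jaw":18},
  {"tx":0,"ty":0,"tz":-2,"rx":0,"ry":0,"rz":0,"jaw":18},
  {"tx":0,"ty":0,"tz":-1,"rx":0,"ry":0,"rz":0,"jaw":18},
  {"tx":0,"ty":0,"tz":0,"rx":0,"ry":0,"rz":0,"jaw":18},
])

```text
t: 32.45
tcp_pos: [0.5505, -0.1218, 0.0674]
ee_rot: [[0.128, 0.992, -0.0], [0.992, -0.128, -0.0], [-0.0, -0.0, -1.0]]
ft_force: [-1.1, -2.3, -1.8]
finger_gap: 0.297
finger_force: 59.2
```

Run:
```python
from seg import *
s=manip.sense();R=s['ee_rot'];print(s['tcp_pos'],np.arctan2(R[1,0],R[0,0]),s['ft_force'],s['wrist_torque'],s['joint_positions'])
```

```text
[ 0.55054131 -0.12177024  0.06736434] 1.4427044603789023 [-1.11876223 -2.30972043 -1.7705611 ] [-0.57496752  0.10771966  0.02849807] [-3.34788487e-01  5.95285671e-01  1.84882798e+00 -1.05737399e-04
  6.97500189e-01 -2.06615576e-01]
```

>>> apply_moves([
  {"tx":0,"ty":-0.4,"tz":-0.5,"rx":0,"ry":0,"rz":-0.1,"jaw":18},
  {"tx":0,"ty":0,"tz":0,"rx":0,"ry":0,"rz":-0.1,"jaw":18},
  {"tx":0,"ty":0,"tz":0,"rx":0,"ry":0,"rz":-0.1,"jaw":18},
  {"tx":0,"ty":0,"tz":0,"rx":0,"ry":0,"rz":-0.1,"jaw":18},
  {"tx":0,"ty":0,"tz":0,"rx":0,"ry":0,"rz":0,"jaw":18},
])

```text
t: 32.95
tcp_pos: [0.55, -0.1221, 0.0669]
ee_rot: [[0.505, 0.863, -0.001], [0.863, -0.505, 0.0], [-0.001, -0.001, -1.0]]
ft_force: [-3.5, -3.4, 0.4]
finger_gap: 0.295
finger_force: 59.3
```

```bash
cat > st.py <<'E'
from seg import *
np.set_printoptions(precision=4,suppress=True)
s=manip.sense();R=s['ee_rot'];print(s['tcp_pos'],'yaw',np.arctan2(R[1,0],R[0,0]),s['ft_force'],s['wrist_torque'],s['finger_gap'],s['t'])
E
python3 st.py
```

```text
[ 0.55   -0.1221  0.0669] yaw 1.0412658423822945 [-3.5484 -3.3817  0.4016] [-0.8501  0.7906  0.094 ] 0.29481451384544277 32.95
```

>>> apply_moves([
  {"tx":0,"ty":0,"tz":0,"rx":0,"ry":0,"rz":-0.1,"jaw":18},
  {"tx":0,"ty":0,"tz":0,"rx":0,"ry":0,"rz":-0.1,"jaw":18},
  {"tx":0,"ty":0,"tz":0,"rx":0,"ry":0,"rz":-0.1,"jaw":18},
  {"tx":0,"ty":0,"tz":0,"rx":0,"ry":0,"rz":-0.1,"jaw":18},
  {"tx":0,"ty":0,"tz":0,"rx":0,"ry":0,"rz":-0.1,"jaw":18},
  {"tx":0,"ty":0,"tz":0,"rx":0,"ry":0,"rz":-0.1,"jaw":18},
  {"tx":0,"ty":0,"tz":0,"rx":0,"ry":0,"rz":-0.1,"jaw":18},
  {"tx":0,"ty":0,"tz":0,"rx":0,"ry":0,"rz":0,"jaw":18},
])

```text
t: 33.75
tcp_pos: [0.5501, -0.1221, 0.0669]
ee_rot: [[0.942, 0.335, -0.001], [0.335, -0.942, -0.0], [-0.001, -0.0, -1.0]]
ft_force: [-3.7, -3.2, 1.7]
finger_gap: 0.295
finger_force: 59.3
```

```bash
python3 st.py
```

```text
[ 0.5501 -0.1221  0.0669] yaw 0.3418807137529358 [-3.745  -3.2008  1.7011] [-0.7686  0.6854  0.0725] 0.2951722777127305 33.75
```

>>> apply_moves([
  {"tx":0,"ty":0,"tz":0,"rx":0,"ry":0,"rz":-0.05,"jaw":18},
  {"tx":0,"ty":0,"tz":0,"rx":0,"ry":0,"rz":-0.04,"jaw":18},
  {"tx":0,"ty":0,"tz":0,"rx":0,"ry":0,"rz":0,"jaw":18},
])

```text
t: 34.05
tcp_pos: [0.5501, -0.1222, 0.0669]
ee_rot: [[0.968, 0.251, -0.001], [0.251, -0.968, -0.0], [-0.001, -0.0, -1.0]]
ft_force: [-3.2, -4.0, 0.5]
finger_gap: 0.299
finger_force: 59.3
```

```bash
python3 st.py
```

```text
[ 0.5501 -0.1222  0.0669] yaw 0.25389324522869894 [-3.1759 -3.9893  0.4508] [-0.7645  0.7696  0.1277] 0.29910672816461487 34.05
```

>>> apply_moves([
  {"tx":0,"ty":0,"tz":0,"rx":0,"ry":0,"rz":-0.03,"jaw":18},
  {"tx":0,"ty":0,"tz":0,"rx":0,"ry":0,"rz":0,"jaw":18},
])

```text
t: 34.25
tcp_pos: [0.5501, -0.1222, 0.0669]
ee_rot: [[0.975, 0.222, -0.001], [0.222, -0.975, -0.0], [-0.001, -0.0, -1.0]]
ft_force: [-4.5, -3.7, -0.0]
finger_gap: 0.297
finger_force: 59.3
```

```bash
python3 st.py
```

```text
[ 0.5501 -0.1222  0.0669] yaw 0.22432977264003645 [-4.5237 -3.6527 -0.0417] [-0.8117  0.7083  0.1146] 0.2970225033872401 34.25
```

>>> apply_moves([
  {"tx":0,"ty":0,"tz":0,"rx":0,"ry":0,"rz":-0.03,"jaw":18},
  {"tx":0,"ty":0,"tz":0,"rx":0,"ry":0,"rz":0,"jaw":18},
])

```text
t: 34.45
tcp_pos: [0.5501, -0.1222, 0.0669]
ee_rot: [[0.981, 0.193, -0.001], [0.193, -0.981, -0.0], [-0.001, -0.0, -1.0]]
ft_force: [-3.5, -3.5, -0.2]
finger_gap: 0.294
finger_force: 59.3
```

```bash
python3 st.py
```

```text
[ 0.5501 -0.1222  0.0669] yaw 0.19430276918017453 [-3.5467 -3.4793 -0.2496] [-0.7691  0.7414  0.1066] 0.2940069672029805 34.45
```

>>> apply_moves([
  {"tx":0,"ty":0,"tz":0,"rx":0,"ry":0,"rz":-0.03,"jaw":18},
  {"tx":0,"ty":0,"tz":0,"rx":0,"ry":0,"rz":0,"jaw":18},
])

```text
t: 34.65
tcp_pos: [0.5501, -0.1222, 0.0669]
ee_rot: [[0.987, 0.164, -0.001], [0.164, -0.987, -0.0], [-0.001, -0.0, -1.0]]
ft_force: [-3.5, -3.3, 0.4]
finger_gap: 0.297
finger_force: 59.3
```

```bash
python3 st.py
```

```text
[ 0.5501 -0.1222  0.0669] yaw 0.1643402277020923 [-3.4826 -3.2879  0.4063] [-0.8298  0.7426  0.1137] 0.29693925556283823 34.65
```

>>> apply_moves([
  {"tx":0,"ty":0,"tz":0,"rx":0,"ry":0,"rz":-0.03,"jaw":18},
  {"tx":0,"ty":0,"tz":0,"rx":0,"ry":0,"rz":0,"jaw":18},
])

```text
t: 34.85
tcp_pos: [0.5501, -0.1222, 0.0669]
ee_rot: [[0.991, 0.134, -0.001], [0.134, -0.991, -0.0], [-0.001, -0.0, -1.0]]
ft_force: [-2.7, -4.5, 0.9]
finger_gap: 0.292
finger_force: 59.3
```

```bash
python3 st.py
```

```text
[ 0.5501 -0.1222  0.0669] yaw 0.1343378645842019 [-2.74   -4.4976  0.9245] [-0.8312  0.7058  0.0509] 0.2919563912162511 34.85
```

>>> apply_moves([
  {"tx":0,"ty":0,"tz":0,"rx":0,"ry":0,"rz":-0.03,"jaw":18},
  {"tx":0,"ty":0,"tz":0,"rx":0,"ry":0,"rz":0,"jaw":18},
  {"tx":0,"ty":0,"tz":0,"rx":0,"ry":0,"rz":0,"jaw":18},
])

```text
t: 35.15
tcp_pos: [0.5501, -0.1222, 0.0669]
ee_rot: [[0.994, 0.105, -0.001], [0.105, -0.994, -0.0], [-0.001, -0.0, -1.0]]
ft_force: [-3.0, -4.7, 0.7]
finger_gap: 0.293
finger_force: 59.3
```

```bash
python3 st.py
python3 - <<'E'
from seg import *
np.set_printoptions(precision=4,suppress=True)
J=np.array([.5504,-.1219,.045])
for n in('wrist','side','top'):
    c=shot(n,n[0]+'20.png'); u,v=proj(c,J); hsv=cv2.cvtColor(c['pixels'],cv2.COLOR_RGB2HSV)
    m=((hsv[...,1]<40)&(hsv[...,2]>195)).astype(np.uint8); k,l,st,ce=cv2.connectedComponentsWithStats(m)
    for i in range(1,k):
        P=onz(c,*ce[i],.045); d=(P-J)[:2]
        if np.linalg.norm(d)<.045: print(n,st[i],ce[i],'r',np.linalg.norm(d),'jigang cw from +y (rad)',np.arctan2(d[0],d[1])-.085)
E
```

```text
[ 0.5501 -0.1222  0.0669] yaw 0.10524154128891103 [-2.9827 -4.7331  0.7296] [-0.7826  0.7623  0.1094] 0.29339763782270134 35.15
wrist [291 190   1   1   1] [291. 190.] r 0.032031861672560176 jigang cw from +y (rad) 1.604657996867227
wrist [217 205   1   4   4] [217.  206.5] r 0.0399528402634782 jigang cw from +y (rad) 0.39263584690540154
wrist [216 212   1   4   4] [216.  213.5] r 0.038564519651832684 jigang cw from +y (rad) 0.2946130284637095
wrist [213 219   1   1   1] [213. 219.] r 0.03887491838206604 jigang cw from +y (rad) 0.19986627337763202
wrist [215 218   1   4   4] [215.  219.5] r 0.03775303040675937 jigang cw from +y (rad) 0.2037067290441158
wrist [214 225   1   4   4] [214.  226.5] r 0.037123953240873316 jigang cw from +y (rad) 0.09313386490341112
wrist [202 231   2   2   3] [202.3333 231.6667] r 0.042983141613036305 jigang cw from +y (rad) -0.019182543671636854
wrist [207 233   4   1   4] [208.5 233. ] r 0.03948685442469239 jigang cw from +y (rad) -0.02442455579647635
wrist [212 232   2   5   6] [212.8333 234.    ] r 0.03702182074942864 jigang cw from +y (rad) -0.02972594507979267
wrist [236 236   1   1   1] [236. 236.] r 0.024036834615754538 jigang cw from +y (rad) 0.00682938671413863
wrist [212 243   1   1   1] [212. 243.] r 0.03732732329584039 jigang cw from +y (rad) -0.17735670353591484
wrist [211 247   1   3   3] [211. 248.] r 0.03815502547202746 jigang cw from +y (rad) -0.25785119142743046
wrist [210 254   1   2   2] [210.  254.5] r 0.039428720587218254 jigang cw from +y (rad) -0.3583267340268625
wrist [209 261   1   3   3] [209. 262.] r 0.041299579429672044 jigang cw from +y (rad) -0.46721955937352766
side [278 254   2   2   3] [278.6667 254.6667] r 0.01717926795159697 jigang cw from +y (rad) 1.2088241792417356
side [282 257   5   2  10] [284.  257.5] r 0.026865531535654498 jigang cw from +y (rad) 1.607732721131392
```

```bash
cat > tick.py <<'E'
from seg import *
J=np.array([.5504,-.1219,.045]); 
def tick(n):
    c=shot(n); hsv=cv2.cvtColor(c['pixels'],cv2.COLOR_RGB2HSV).astype(int)
    # whiteness of ring points along angle (cw from jig +y), mean S over r 15..19 mm
    out=[]
    for a in np.arange(-.4,2.0,.08):
        best=[]
        for r in(.0155,.017,.0185):
            w=a+.085; P=J+[r*np.sin(w),r*np.cos(w),0]; u,v=proj(c,P)
            S=cv2.getRectSubPix(hsv[...,1].astype(np.float32),(1,1),(u,v))[0,0]; V=cv2.getRectSubPix(hsv[...,2].astype(np.float32),(1,1),(u,v))[0,0]
            best.append('%d/%d'%(S,V))
        out.append('%.2f: %s'%(a,' '.join(best)))
    print(n,'\n'.join(out))
tick('side')
E
python3 tick.py
```

```text
side -0.40: 17/85 14/110 12/124
-0.32: 24/64 20/73 16/79
-0.24: 40/37 39/40 37/43
-0.16: 30/48 40/37 45/30
-0.08: 24/54 36/41 42/34
0.00: 26/48 33/40 37/35
0.08: 33/45 33/43 33/42
0.16: 42/43 38/46 31/48
0.24: 55/43 48/45 32/50
0.32: 72/57 62/52 43/58
0.40: 101/108 85/58 72/57
0.48: 135/159 138/78 123/49
0.56: 151/212 153/131 145/60
0.64: 145/239 148/193 125/124
0.72: 134/246 141/240 112/187
0.80: 125/252 131/245 121/215
0.88: 122/255 130/249 123/217
0.96: 109/254 120/254 125/225
1.04: 81/254 77/254 71/218
1.12: 52/253 31/252 19/240
1.20: 21/254 11/253 10/231
1.28: 25/254 14/254 15/225
1.36: 67/254 72/254 80/216
1.44: 101/254 118/254 134/214
1.52: 120/254 125/253 137/232
1.60: 131/255 127/254 137/246
1.68: 129/255 123/255 135/253
1.76: 128/255 123/255 135/252
1.84: 128/253 124/255 133/249
1.92: 125/240 124/255 127/250
```

>>> apply_moves([
  {"tx":0,"ty":0,"tz":0,"rx":0,"ry":0,"rz":-0.04,"jaw":18},
  {"tx":0,"ty":0,"tz":0,"rx":0,"ry":0,"rz":-0.04,"jaw":18},
  {"tx":0,"ty":0,"tz":0,"rx":0,"ry":0,"rz":0,"jaw":18},
])

```text
t: 35.65
tcp_pos: [0.55, -0.1222, 0.0669]
ee_rot: [[1.0, 0.024, -0.001], [0.024, -1.0, -0.0], [-0.001, 0.0, -1.0]]
ft_force: [-3.9, -4.4, -0.3]
finger_gap: 0.295
finger_force: 59.4
```

```bash
python3 st.py; python3 tick.py | sed -n '18,25p'
```

```text
[ 0.55   -0.1222  0.0669] yaw 0.0244159512395331 [-3.9218 -4.3817 -0.3107] [-0.8559  0.7833  0.2871] 0.29517971267648097 35.65
0.96: 109/255 122/255 130/224
1.04: 89/255 92/255 88/216
1.12: 64/254 51/252 39/238
1.20: 36/254 25/252 18/235
1.28: 37/254 18/254 15/239
1.36: 64/254 62/253 70/229
1.44: 93/254 103/252 119/222
1.52: 117/254 120/252 131/232
```

>>> apply_moves([
  {"tx":0,"ty":0,"tz":0,"rx":0,"ry":0,"rz":-0.04,"jaw":18},
  {"tx":0,"ty":0,"tz":0,"rx":0,"ry":0,"rz":0,"jaw":18},
])

```text
t: 35.9
tcp_pos: [0.5501, -0.1221, 0.0669]
ee_rot: [[1.0, -0.015, -0.001], [-0.015, -1.0, -0.0], [-0.001, 0.0, -1.0]]
ft_force: [-3.8, -3.6, -0.9]
finger_gap: 0.297
finger_force: 59.4
```

```bash
python3 st.py; python3 tick.py | sed -n '18,25p'
```

```text
[ 0.5501 -0.1221  0.0669] yaw -0.015488990209600921 [-3.8148 -3.5889 -0.9037] [-0.7671  0.7308  0.2452] 0.2969928668165467 35.9
0.96: 109/254 122/254 130/224
1.04: 89/254 92/254 89/216
1.12: 64/254 52/252 40/238
1.20: 36/254 25/252 18/235
1.28: 36/254 18/254 14/239
1.36: 63/254 62/254 70/230
1.44: 94/254 103/253 119/223
1.52: 121/254 120/253 130/232
```

The tick now stands at 1.21 rad and did not move for the last 0.04 rad of turning with a raised torque (0.25–0.29 N m): the screw is at its stop. Back off within the play, then lift.

>>> apply_moves([
  {"tx":0,"ty":0,"tz":0,"rx":0,"ry":0,"rz":0.06,"jaw":18},
  {"tx":0,"ty":0,"tz":0,"rx":0,"ry":0,"rz":0.06,"jaw":18},
  {"tx":0,"ty":0,"tz":0,"rx":0,"ry":0,"rz":0.05,"jaw":18},
  {"tx":0,"ty":0,"tz":0,"rx":0,"ry":0,"rz":0,"jaw":18},
])

```text
t: 36.35
tcp_pos: [0.5502, -0.1221, 0.0669]
ee_rot: [[0.988, 0.155, -0.001], [0.155, -0.988, 0.0], [-0.001, -0.0, -1.0]]
ft_force: [-3.0, -3.7, -0.9]
finger_gap: 0.295
finger_force: 59.3
```

```bash
python3 st.py; python3 tick.py | sed -n '18,25p'
```

```text
[ 0.5502 -0.1221  0.0669] yaw 0.15522714971872825 [-3.0412 -3.6954 -0.9055] [-0.7166  0.6716  0.015 ] 0.2947581880085653 36.35
0.96: 109/254 122/254 130/224
1.04: 88/254 92/254 88/216
1.12: 66/253 51/252 39/238
1.20: 39/253 25/252 17/235
1.28: 40/254 18/254 14/239
1.36: 69/254 62/253 69/230
1.44: 97/254 102/252 119/223
1.52: 119/254 120/252 130/232
```

>>> apply_moves([
  {"tx":0,"ty":0,"tz":5,"rx":0,"ry":0,"rz":0,"jaw":18},
  {"tx":0,"ty":0,"tz":10,"rx":0,"ry":0,"rz":0,"jaw":18},
  {"tx":0,"ty":0,"tz":20,"rx":0,"ry":0,"rz":0,"jaw":18},
  {"tx":0,"ty":0,"tz":20,"rx":0,"ry":0,"rz":0,"jaw":18},
  {"tx":0,"ty":0,"tz":0,"rx":0,"ry":0,"rz":0,"jaw":18},
])

```text
t: 36.9
tcp_pos: [0.5521, -0.1222, 0.1252]
ee_rot: [[0.988, 0.152, 0.005], [0.152, -0.988, -0.001], [0.005, 0.002, -1.0]]
ft_force: [0.9, -0.1, -0.9]
finger_gap: 0.298
finger_force: 59.5
```

```bash
python3 st.py; python3 tick.py | sed -n '18,25p'
python3 - <<'E'
from seg import *
np.set_printoptions(precision=4,suppress=True)
s=manip.sense();p=s['tcp_pos'];R=s['ee_rot'];yaw=np.arctan2(R[1,0],R[0,0])
c=shot('wrist','w21.png'); z=p[2]+.053
for a in(-1,1):
  for b in(-1,1): print('handle top corner exp',proj(c,p+[0,0,.053]+R@np.array([a*.01,b*.01,0])))
u,v=proj(c,p+[0,0,.053]).astype(int); print(u,v)
t=keytop(c,(u-70,v-60,u+70,min(v+60,420))); print(t[:3])
q=np.array([onz(c,*b,z) for b in cv2.boxPoints(t[2])]); e=q[1]-q[0]; print(q.mean(0)-p,np.linalg.norm(e),np.linalg.norm(q[2]-q[1]),'yaw rel',(np.degrees(np.arctan2(e[1],e[0])-yaw)+45)%90-45)
# recess corners: shank view sideways
g=cv2.cvtColor(c['pixels'],cv2.COLOR_RGB2HSV)
for r in range(max(v-50,0),min(v+60,420),6): print(r,' '.join('%3d'%g[r,x,2] for x in range(u-66,u+67,6)))
E
```

```text
[ 0.5521 -0.1222  0.1252] yaw 0.1525243121561788 [ 0.9266 -0.1457 -0.9441] [-0.0054  0.0365 -0.006 ] 0.2983709600142149 36.9
0.96: 114/254 125/253 130/221
1.04: 93/254 94/254 89/213
1.12: 69/252 55/251 40/235
1.20: 42/252 28/252 19/233
1.28: 44/253 21/254 15/237
1.36: 72/253 65/252 70/227
1.44: 100/253 105/251 120/219
1.52: 122/254 122/251 130/229
handle top corner exp [251.318  346.8652]
handle top corner exp [305.7601 346.8435]
handle top corner exp [249.9741 298.7716]
handle top corner exp [307.0423 298.74  ]
278 323
(np.int32(1), array([322., 306.]), ((322.0, 306.0), (0.0, 0.0), 0.0))
[ 0.0093 -0.0141  0.053 ] 0.0 0.0 yaw rel -8.74470949026545
273 184  22  26  74  79  58  12  17  18  19   6  10  13  14  15  20  16  72  76  59  22  48 130
279 191  26  15  80  84  10  14  15  13  16   9  12  11  10  15  14  12   9  79  80  20  22 136
285  98  27  23  81  79  18  17   9  10  16  11   9  15   9  15  12  13  13  78  78  25  23  64
291  19  25  39  76  77  17  26  15  16  16  18  14  14  19  18  16  11  14  80  80  37  24  21
297  24  22  82  75  78  13  15  18  15   9   9  10  13  16 
[... 679 characters left out ...]
  12  26  17  19  20  23  23
345  24  26  19  18  15  23  17  95  92  93  94  92  95  96  95  97  15  23  18  21  17  19  21
351  22  23  26  25  10   5 128 128 128 130 132 127 126 129 128 123 130  14   8  22  24  24  23
357  25  27  26  20 118 123 126 128 129 122 123 123 123 127 127  76  77  80  56  22  20  22  26
363  22  26  18  27 119 131 125 123 127 124 131 129 132  66  77  76  77  78  64  23  23  24  22
369  26  20  24  21 116 130 124 125 129 125 123  74  78  80  78  81  79  83  61  23  23  23  19
375  23  23  22  22 110 130 124 121 119  70  81  80  76  76  76  77  79  81  52  19  24  24  22
381  19  21  22  22  19  23  19  22  13  71  82  78  86  70  15  21  20  24  24  27  23  25  20
```

The handle top shows square-on in the grip (px 252–306, rows 300–350, as expected), so the key didn't slip. Return it to the block (a quarter turn different, by its four-fold symmetry).

>>> apply_moves([
  {"tx":-20,"ty":-30,"tz":0,"rx":0,"ry":0,"rz":0.03,"jaw":18},
  {"tx":-20,"ty":-32,"tz":0,"rx":0,"ry":0,"rz":0.03,"jaw":18},
  {"tx":-20,"ty":-32,"tz":0,"rx":0,"ry":0,"rz":0.03,"jaw":18},
  {"tx":-20,"ty":-32,"tz":0,"rx":0,"ry":0,"rz":0.02,"jaw":18},
  {"tx":-20,"ty":-32,"tz":0,"rx":0,"ry":0,"rz":0.02,"jaw":18},
  {"tx":-20,"ty":-32,"tz":0,"rx":0,"ry":0,"rz":0,"jaw":18},
  {"tx":-15,"ty":-20,"tz":0,"rx":0,"ry":0,"rz":0,"jaw":18},
  {"tx":0,"ty":0,"tz":0,"rx":0,"ry":0,"rz":0,"jaw":18},
  {"tx":0,"ty":0,"tz":0,"rx":0,"ry":0,"rz":0,"jaw":18},
])

```text
t: 37.9
tcp_pos: [0.4153, -0.332, 0.1214]
ee_rot: [[0.961, 0.278, -0.001], [0.278, -0.961, 0.001], [-0.0, -0.001, -1.0]]
ft_force: [-0.2, 0.2, -0.8]
finger_gap: 0.297
finger_force: 59.6
```

```bash
python3 st.py; python3 -c "
from seg import *
s=manip.sense();print((np.array([.4159,-.3320,.095])-s['tcp_pos'])*1e3, s['ee_rot'].round(4))"
```

```text
[ 0.4153 -0.332   0.1214] yaw 0.28134726624762163 [-0.1656  0.233  -0.8072] [-0.0322 -0.0267  0.0632] 0.296795818866375 37.9
[ 6.39295385e-01 -1.81159747e-02 -2.63682107e+01] [[ 9.607e-01  2.776e-01 -6.000e-04]
 [ 2.777e-01 -9.607e-01  9.000e-04]
 [-3.000e-04 -1.000e-03 -1.000e+00]]
```

>>> apply_moves([
  {"tx":0.4,"ty":0,"tz":-15,"rx":0,"ry":0,"rz":0,"jaw":18},
  {"tx":0,"ty":0,"tz":-10,"rx":0,"ry":0,"rz":0,"jaw":18},
  {"tx":0,"ty":0,"tz":-4,"rx":0,"ry":0,"rz":0,"jaw":18},
  {"tx":0,"ty":0,"tz":0,"rx":0,"ry":0,"rz":0,"jaw":18},
  {"tx":0,"ty":0,"tz":-3,"rx":0,"ry":0,"rz":0,"jaw":18},
  {"tx":0,"ty":0,"tz":-3,"rx":0,"ry":0,"rz":0,"jaw":18},
  {"tx":0,"ty":0,"tz":-3,"rx":0,"ry":0,"rz":0,"jaw":18},
  {"tx":0,"ty":0,"tz":0,"rx":0,"ry":0,"rz":0,"jaw":18},
])

```text
t: 38.7
tcp_pos: [0.4159, -0.332, 0.0838]
ee_rot: [[0.96, 0.279, -0.0], [0.279, -0.96, 0.0], [-0.0, -0.0, -1.0]]
ft_force: [-0.4, 0.4, -0.7]
finger_gap: 0.292
finger_force: 59.6
```

Tip now about 1 mm below the block's top with no contact; continue down.

>>> apply_moves([
  {"tx":0,"ty":0,"tz":-4,"rx":0,"ry":0,"rz":0,"jaw":18},
  {"tx":0,"ty":0,"tz":-4,"rx":0,"ry":0,"rz":0,"jaw":18},
  {"tx":0,"ty":0,"tz":-4,"rx":0,"ry":0,"rz":0,"jaw":18},
  {"tx":0,"ty":0,"tz":0,"rx":0,"ry":0,"rz":0,"jaw":18},
])

```text
t: 39.1
tcp_pos: [0.4158, -0.3319, 0.0714]
ee_rot: [[0.96, 0.279, -0.001], [0.279, -0.96, 0.001], [-0.0, -0.001, -1.0]]
ft_force: [-0.2, 0.3, -1.0]
finger_gap: 0.299
finger_force: 59.6
```

>>> apply_moves([
  {"tx":0,"ty":0,"tz":-6,"rx":0,"ry":0,"rz":0,"jaw":18},
  {"tx":0,"ty":0,"tz":-6,"rx":0,"ry":0,"rz":0,"jaw":18},
  {"tx":0,"ty":0,"tz":-6,"rx":0,"ry":0,"rz":0,"jaw":18},
  {"tx":0,"ty":0,"tz":-4,"rx":0,"ry":0,"rz":0,"jaw":18},
  {"tx":0,"ty":0,"tz":0,"rx":0,"ry":0,"rz":0,"jaw":18},
])

```text
t: 39.6
tcp_pos: [0.4157, -0.3319, 0.0494]
ee_rot: [[0.96, 0.279, -0.001], [0.279, -0.96, 0.001], [-0.001, -0.001, -1.0]]
ft_force: [0.2, 0.5, -0.8]
finger_gap: 0.297
finger_force: 59.6
```

>>> apply_moves([
  {"tx":0,"ty":0,"tz":-2,"rx":0,"ry":0,"rz":0,"jaw":18},
  {"tx":0,"ty":0,"tz":-1.5,"rx":0,"ry":0,"rz":0,"jaw":18},
  {"tx":0,"ty":0,"tz":-1,"rx":0,"ry":0,"rz":0,"jaw":18},
  {"tx":0,"ty":0,"tz":0,"rx":0,"ry":0,"rz":0,"jaw":18},
])

```text
t: 40.0
tcp_pos: [0.416, -0.3321, 0.0455]
ee_rot: [[0.96, 0.279, 0.0], [0.279, -0.96, -0.0], [-0.0, 0.0, -1.0]]
ft_force: [0.0, -0.5, 0.1]
finger_gap: 0.298
finger_force: 59.6
```

>>> apply_moves([
  {"tx":0,"ty":0,"tz":0,"rx":0,"ry":0,"rz":0,"jaw":40},
  {"tx":0,"ty":0,"tz":0,"rx":0,"ry":0,"rz":0,"jaw":50},
  {"tx":0,"ty":0,"tz":0,"rx":0,"ry":0,"rz":0,"jaw":50},
  {"tx":0,"ty":0,"tz":10,"rx":0,"ry":0,"rz":0,"jaw":50},
  {"tx":0,"ty":0,"tz":30,"rx":0,"ry":0,"rz":0,"jaw":50},
  {"tx":0,"ty":0,"tz":45,"rx":0,"ry":0,"rz":0,"jaw":50},
  {"tx":0,"ty":0,"tz":45,"rx":0,"ry":0,"rz":0,"jaw":50},
  {"tx":0,"ty":0,"tz":40,"rx":0,"ry":0,"rz":0,"jaw":50},
  {"tx":0,"ty":0,"tz":0,"rx":0,"ry":0,"rz":0,"jaw":50},
  {"tx":0,"ty":0,"tz":0,"rx":0,"ry":0,"rz":0,"jaw":50},
])

```text
t: 41.0
tcp_pos: [0.4159, -0.332, 0.2166]
ee_rot: [[0.96, 0.279, 0.001], [0.279, -0.96, -0.002], [0.001, 0.002, -1.0]]
ft_force: [-0.4, -1.0, -0.9]
finger_gap: 0.583
finger_force: 0.0
```

```bash
python3 st.py; python3 tick.py | sed -n '19,24p'
python3 - <<'E'
from seg import *
np.set_printoptions(precision=4,suppress=True)
w=shot('wrist','w22.png'); sd=shot('side','s22.png'); tp=shot('top','t22.png')
K=np.array([.416,-.332,.098])
u,v=proj(w,K).astype(int); t=keytop(w,(u-45,v-45,u+45,v+45)); print('wrist key',t[:3],onz(w,*t[2][0],.098))
u,v=proj(sd,K).astype(int); print('side exp',u,v)
hsv=cv2.cvtColor(sd['pixels'],cv2.COLOR_RGB2HSV); m=((hsv[...,1]<40)&(hsv[...,2]>150)); z=np.zeros_like(m); z[v-14:v+14,u-14:u+14]=m[v-14:v+14,u-14:u+14]
q=quad(z); print('side key',q[:3],'tri',two(w,t[2][0],sd,q[2][0]))
i0=cv2.imread('pics/side0.png')[:,:,::-1]; d=np.abs(i0.astype(int)-sd['pixels']).sum(2)[v-20:v+50,u-30:u+30]; print('diff vs start around key',(d>90).sum())
for n,c in(('side',sd),('top',tp)):
    for k in('green','wood'):
        for b in blobs(c['pixels'],k,8):
            print(n,k,b['a'],b['c'].round(1),onz(c,*b['c'],.011 if k=='green' else .043)[:2])
E
```

```text
[ 0.4159 -0.332   0.2166] yaw 0.28283120706947623 [-0.4423 -0.9593 -0.9146] [-0.0296  0.0309  0.0249] 0.5833553036576611 41.0
1.04: 86/255 89/255 87/218
1.12: 62/253 49/253 37/241
1.20: 35/254 22/253 16/238
1.28: 36/255 16/255 13/242
1.36: 66/255 60/255 69/234
1.44: 95/254 100/254 119/227
wrist key (np.int32(564), array([278.3812, 200.0195]), ((278.0, 200.5), (23.0, 24.0), 90.0)) [ 0.4158 -0.3315  0.098 ]
side exp 190 341
side key (np.int32(475), array([188.5242, 335.6695]), ((189.5, 337.5), (21.0, 27.0), 90.0)) tri (array([ 0.4168, -0.3308,  0.1068]), np.float64(0.0023516733120006236))
diff vs start around key 485
side green 100 [193.2 225.2] [0.3834 0.009 ]
side green 400 [334.6 285.4] [ 0.6743 -0.1734]
side wood 843 [410.6  75.1] [1.0413 0.6256]
side wood 110 [ 4.1 86. ] [-0.242   0.6167]
side wood 127 [340.5  85.1] [0.8027 0.5707]
side wood 13 [343.9  96.6] [0.8017 0.4993]
side wood 288 [281.6 133.7] [0.6006 0.3118]
side wood 26 [354.1 125.2] [0.8039 0.3429]
side wood 11 [333.7 135.3] [0.7402 0.2969]
side wood 28 [359.4 147.9] [0.7983 0.2363]
side wood 11 [367.5 142.9] [0.824  0.2571]
side wood 22 [345.4 150.1] [0.7603 0.2283]
side wood 88 [269.6 260.5] [ 0.5482 -0.1296]
side wood 46 [269.8 258.7] [ 0.5488 -0.1251]
side wood 1442 [195.8 368.3] [ 0.419  -0.3482]
side wood 186 [450.8 416.2] [ 0.8053 -0.4465]
top green 219 [348.  158.4] [ 0.6751 -0.1794]
top green 27 [214.  178.8] [0.6203 0.1369]
top green 14 [219.2 178.9] [0.6201 0.1246]
top green 13 [215.8 194. ] [0.5839 0.1311]
top green 43 [213.5 200.3] [0.5689 0.1359]
top green 181 [265.3 287.3] [0.3725 0.0134]
top wood 335 [31.9 96. ] [0.8034 0.559 ]
top wood 270 [75.9 95.8] [0.8061 0.4588]
top wood 272 [469.9 104.2] [ 0.8046 -0.469 ]
top wood 338 [514.4 104.6] [ 0.8056 -0.5774]
top wood 604 [121.3 181.4] [0.6026 0.3378]
top wood 198 [326.6 207.8] [ 0.5482 -0.1217]
top wood 703 [418.6 268.8] [ 0.4146 -0.322 ]
```

>>> apply_moves([
  {"tx":10,"ty":35,"tz":30,"rx":0,"ry":0,"rz":0,"jaw":50},
  {"tx":10,"ty":35,"tz":30,"rx":0,"ry":0,"rz":0,"jaw":50},
  {"tx":10,"ty":35,"tz":30,"rx":0,"ry":0,"rz":0,"jaw":50},
  {"tx":10,"ty":35,"tz":0,"rx":0,"ry":0,"rz":0,"jaw":50},
  {"tx":0,"ty":0,"tz":0,"rx":0,"ry":0,"rz":0,"jaw":50},
  {"tx":0,"ty":0,"tz":0,"rx":0,"ry":0,"rz":0,"jaw":50},
])

```text
t: 41.8
tcp_pos: [0.456, -0.1916, 0.3048]
ee_rot: [[0.96, 0.281, -0.001], [0.281, -0.96, 0.0], [-0.001, -0.001, -1.0]]
ft_force: [-0.3, 0.2, -0.0]
finger_gap: 0.586
finger_force: 0.0
```

Run:
```python
from seg import *
sd=shot('side','s23.png'); i0=cv2.imread('pics/side0.png')[:,:,::-1].copy()
for im in(i0,sd['pixels']):
    for b in blobs(im,'white',60):
        if abs(b['c'][0]-190)<12 and abs(b['c'][1]-341)<15: print('key top',b['a'],b['c'],b['rect'])
    for k,lo in(('black',100),('wood',1000)):
        for b in blobs(im,k,lo):
            if 160<b['c'][0]<225 and 330<b['c'][1]<385: print(k,b['a'],b['c'],b['box'])
```

```text
key top 115 [189.83478261 341.42608696] ((189.6132049560547, 341.396240234375), (9.889958381652832, 11.95036792755127), 74.05460357666016)
black 250 [192.976 355.364] [184 346  18  20]
wood 1437 [195.78009743 368.29645094] [173 337  46  57]
black 252 [192.9047619  355.26190476] [184 343  18  23]
wood 1430 [195.85874126 368.42377622] [173 337  46  57]
```

The key's handle sits where it did at the start to within 0.1 px, the lock tick is at about 1.2 rad, and the chips, scraper and look-alikes are where they should be. Handing in.

```bash
python3 -c "
from cell import manip
print(manip.finish_job())"
```

```text
the job is handed in; nothing more can be done
None
```

The job is done and handed in at about 42 s, no verdict returned: the three offcuts present are in the scrap bin, all five chips in the catch tray, the scraper upright on its mat, the lock turned to its stop, and the key fully home in its block.

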